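# Load the washer conveyor: stop it, step-stack the trays, release it

### The job

Send the lever castings off to the washer: first press the red emergency stop of the roller conveyor so that it locks down, then lay each lever casting flat in a tray of its own and stack all the blue trays on the conveyor's black carrier. The bottom tray's labelled step points away from the yellow pusher stop, and each further tray is turned half round from the one below and sits level inside the lips on the step of the one below, so that the stack steps forth and back instead of leaning away. When all is loaded, turn the red head clockwise until it is up again and let go of it.

Things in the scene. Friction and masses are not known exactly. Their poses are not given: they have to be found in the camera images.
- tray_a: Blue stacking tray. Tub 116 mm along x, 78 along y, 36 high, 5 mm end walls, 3 mm floor; origin at the centre of the tub's underside, z up. Sill at -y (9 high, 4 thick); back wall at +y topped by a flat flange, 22 mm wide, white label: the step. Rib along x at y = 3 to 6, top z = 9. 0.2 kg, balanced about the grip block at y = +18 (24 mm in x, 20 in y, top z = 33): carry it by its x faces.
- tray_a_step (a point): Middle of the step, at [0, 50, 36] mm in the tray's frame. Flared lips 7 mm high run along the end walls and the step's edge, and two short ones stand on the end walls at y = -21: the next tray's tub sits inside them on the end walls and step, 2 mm play all round, the lips funnel it in; its origin then lies at [0, 20, 36] mm in the lower tray's frame, whichever way it is turned.
- tray_b: Another tray, the same as tray_a; may be absent.
- tray_b_step (a point): The same point on the step of tray_b.
- tray_c: Another tray, the same as tray_a; may be absent.
- tray_c_step (a point): The same point on the step of tray_c.
- lever_a: Grey aluminium lever casting, 30 x 91 x 21 mm, 60 g, lying flat; origin at the centre of its underside, long axis y, z up. Round boss 25 mm across, 20 high at y = +30 (grip it there, fingers across x); small boss 17 across, 13 high at y = -36; 9 to 13 high between. In a tray it lies along x between sill and rib, either way round, origin about [0, -16, 3] mm.
- lever_b: Another lever casting, the same as lever_a.
- carrier_seat (a point): Centre of the seat on the black carrier plate of a roller conveyor, at the height of the bottom tray's underside (69 mm over the bench); y along the conveyor, z up. Black flared lips as on a tray, 2 mm play. A yellow pusher stop 70 mm wide stands at y = -53 mm, its top 50 mm above the seat: it blocks a bottom tray's step, so that step (tray +y) must point to the seat's +y.
- stop_push (a joint): How far the red head is down, m: 0 up, 0.0065 fully down. About 4 N press it down; it stays down by itself.
- stop_top (a point): Centre of the top of the red mushroom head of the emergency stop, on a yellow box (70 x 70 mm, top 65 mm over the bench) beside the conveyor; axes turned with the conveyor, z up. The head is 40 mm across and spans 11 to 31 mm above the box when up. This point goes down with it.
- stop_turn (a joint): Turn of the red head, rad, clockwise seen from above: 0 at rest, 1.1 at the end stop. Turning it while down makes a cam drive it up, 6 mm over the full turn: let the hand rise with it and grip lightly (20 to 30 N). Let go, it springs back to 0 and stays up.

How it is judged:
On the way, in this order (a step that is already met when the one before it is completed fails the run):
1. the emergency stop is pressed down while no tray stands on the carrier yet (value of joint stop_push above 0.005 m and horizontal distance between each of tray_a, tray_b, tray_c and carrier_seat above 0.07 m), for 0.2 s.
2. with the stop still down, all castings lie in the trays and all trays are stacked on the carrier, alternately turned (value of joint stop_push above 0.004 m and ((z of tray_a in the frame of carrier_seat between -0.003 and 0.0035 m and x of tray_a in the frame of carrier_seat between -0.004 and 0.004 m and y of tray_a in the frame of carrier_seat between -0.004 and 0.004 m and y of tray_a_step in the frame of carrier_seat above 0.04 m and angle between tray_a's own z axis and vertical below 0.05 rad) or (z of tray_a in the frame of carrier_seat between 0.033 and 0.0395 m and x of tray_a in the frame of carrier_seat between -0.007 and 0.007 m and y of tray_a in the frame of carrier_seat between 0.013 and 0.027 m and y of tray_a_step in the frame of carrier_seat below -0.02 m and angle between tray_a's own z axis and vertical below 0.05 rad) or (z of tray_a in the frame of carrier_seat between 0.069 and 0.0755 m and x of tray_a in the frame of carrier_seat between -0.01 and 0.01 m and y of tray_a in the frame of carrier_seat between -0.01 and 0.01 m and y of tray_a_step in the frame of carrier_seat above 0.04 m and angle between tray_a's own z axis and vertical below 0.05 rad)) and ((z of tray_b in the frame of carrier_seat between -0.003 and 0.0035 m and x of tray_b in the frame of carrier_seat between -0.004 and 0.004 m and y of tray_b in the frame of carrier_seat between -0.004 and 0.004 m and y of tray_b_step in the frame of carrier_seat above 0.04 m and angle between tray_b's own z axis and vertical below 0.05 rad) or (z of tray_b in the frame of carrier_seat between 0.033 and 0.0395 m and x of tray_b in the frame of carrier_seat between -0.007 and 0.007 m and y of tray_b in the frame of carrier_seat between 0.013 and 0.027 m and y of tray_b_step in the frame of carrier_seat below -0.02 m and angle between tray_b's own z axis and vertical below 0.05 rad) or (z of tray_b in the frame of carrier_seat between 0.069 and 0.0755 m and x of tray_b in the frame of carrier_seat between -0.01 and 0.01 m and y of tray_b in the frame of carrier_seat between -0.01 and 0.01 m and y of tray_b_step in the frame of carrier_seat above 0.04 m and angle between tray_b's own z axis and vertical below 0.05 rad)) and ((z of tray_c in the frame of carrier_seat between -0.003 and 0.0035 m and x of tray_c in the frame of carrier_seat between -0.004 and 0.004 m and y of tray_c in the frame of carrier_seat between -0.004 and 0.004 m and y of tray_c_step in the frame of carrier_seat above 0.04 m and angle between tray_c's own z axis and vertical below 0.05 rad) or (z of tray_c in the frame of carrier_seat between 0.033 and 0.0395 m and x of tray_c in the frame of carrier_seat between -0.007 and 0.007 m and y of tray_c in the frame of carrier_seat between 0.013 and 0.027 m and y of tray_c_step in the frame of carrier_seat below -0.02 m and angle between tray_c's own z axis and vertical below 0.05 rad) or (z of tray_c in the frame of carrier_seat between 0.069 and 0.0755 m and x of tray_c in the frame of carrier_seat between -0.01 and 0.01 m and y of tray_c in the frame of carrier_seat between -0.01 and 0.01 m and y of tray_c_step in the frame of carrier_seat above 0.04 m and angle between tray_c's own z axis and vertical below 0.05 rad)) and ((x of lever_a in the frame of tray_a between -0.02 and 0.02 m and y of lever_a in the frame of tray_a between -0.03 and 0 m and z of lever_a in the frame of tray_a between -0.001 and 0.008 m and angle between lever_a's own z axis and vertical below 0.12 rad) or (x of lever_a in the frame of tray_b between -0.02 and 0.02 m and y of lever_a in the frame of tray_b between -0.03 and 0 m and z of lever_a in the frame of tray_b between -0.001 and 0.008 m and angle between lever_a's own z axis and vertical below 0.12 rad) or (x of lever_a in the frame of tray_c between -0.02 and 0.02 m and y of lever_a in the frame of tray_c between -0.03 and 0 m and z of lever_a in the frame of tray_c between -0.001 and 0.008 m and angle between lever_a's own z axis and vertical below 0.12 rad)) and ((x of lever_b in the frame of tray_a between -0.02 and 0.02 m and y of lever_b in the frame of tray_a between -0.03 and 0 m and z of lever_b in the frame of tray_a between -0.001 and 0.008 m and angle between lever_b's own z axis and vertical below 0.12 rad) or (x of lever_b in the frame of tray_b between -0.02 and 0.02 m and y of lever_b in the frame of tray_b between -0.03 and 0 m and z of lever_b in the frame of tray_b between -0.001 and 0.008 m and angle between lever_b's own z axis and vertical below 0.12 rad) or (x of lever_b in the frame of tray_c between -0.02 and 0.02 m and y of lever_b in the frame of tray_c between -0.03 and 0 m and z of lever_b in the frame of tray_c between -0.001 and 0.008 m and angle between lever_b's own z axis and vertical below 0.12 rad))), for 0.3 s.
3. the red head is turned clockwise (value of joint stop_turn above 0.7 rad).
At the end, for the whole second after the job is handed in: red head up (under 2 mm down), let go; each tray sits level inside the lips below it (3 mm in height; 4 mm sideways at the bottom, 3 mm more per tray), the bottom step away from the pusher stop, each further tray turned half round; each casting lies flat on a tray floor; all at rest (value of joint stop_push below 0.002 m and value of joint stop_turn below 0.3 rad and ((z of tray_a in the frame of carrier_seat between -0.003 and 0.0035 m and x of tray_a in the frame of carrier_seat between -0.004 and 0.004 m and y of tray_a in the frame of carrier_seat between -0.004 and 0.004 m and y of tray_a_step in the frame of carrier_seat above 0.04 m and angle between tray_a's own z axis and vertical below 0.05 rad) or (z of tray_a in the frame of carrier_seat between 0.033 and 0.0395 m and x of tray_a in the frame of carrier_seat between -0.007 and 0.007 m and y of tray_a in the frame of carrier_seat between 0.013 and 0.027 m and y of tray_a_step in the frame of carrier_seat below -0.02 m and angle between tray_a's own z axis and vertical below 0.05 rad) or (z of tray_a in the frame of carrier_seat between 0.069 and 0.0755 m and x of tray_a in the frame of carrier_seat between -0.01 and 0.01 m and y of tray_a in the frame of carrier_seat between -0.01 and 0.01 m and y of tray_a_step in the frame of carrier_seat above 0.04 m and angle between tray_a's own z axis and vertical below 0.05 rad)) and ((z of tray_b in the frame of carrier_seat between -0.003 and 0.0035 m and x of tray_b in the frame of carrier_seat between -0.004 and 0.004 m and y of tray_b in the frame of carrier_seat between -0.004 and 0.004 m and y of tray_b_step in the frame of carrier_seat above 0.04 m and angle between tray_b's own z axis and vertical below 0.05 rad) or (z of tray_b in the frame of carrier_seat between 0.033 and 0.0395 m and x of tray_b in the frame of carrier_seat between -0.007 and 0.007 m and y of tray_b in the frame of carrier_seat between 0.013 and 0.027 m and y of tray_b_step in the frame of carrier_seat below -0.02 m and angle between tray_b's own z axis and vertical below 0.05 rad) or (z of tray_b in the frame of carrier_seat between 0.069 and 0.0755 m and x of tray_b in the frame of carrier_seat between -0.01 and 0.01 m and y of tray_b in the frame of carrier_seat between -0.01 and 0.01 m and y of tray_b_step in the frame of carrier_seat above 0.04 m and angle between tray_b's own z axis and vertical below 0.05 rad)) and ((z of tray_c in the frame of carrier_seat between -0.003 and 0.0035 m and x of tray_c in the frame of carrier_seat between -0.004 and 0.004 m and y of tray_c in the frame of carrier_seat between -0.004 and 0.004 m and y of tray_c_step in the frame of carrier_seat above 0.04 m and angle between tray_c's own z axis and vertical below 0.05 rad) or (z of tray_c in the frame of carrier_seat between 0.033 and 0.0395 m and x of tray_c in the frame of carrier_seat between -0.007 and 0.007 m and y of tray_c in the frame of carrier_seat between 0.013 and 0.027 m and y of tray_c_step in the frame of carrier_seat below -0.02 m and angle between tray_c's own z axis and vertical below 0.05 rad) or (z of tray_c in the frame of carrier_seat between 0.069 and 0.0755 m and x of tray_c in the frame of carrier_seat between -0.01 and 0.01 m and y of tray_c in the frame of carrier_seat between -0.01 and 0.01 m and y of tray_c_step in the frame of carrier_seat above 0.04 m and angle between tray_c's own z axis and vertical below 0.05 rad)) and ((x of lever_a in the frame of tray_a between -0.02 and 0.02 m and y of lever_a in the frame of tray_a between -0.03 and 0 m and z of lever_a in the frame of tray_a between -0.001 and 0.008 m and angle between lever_a's own z axis and vertical below 0.12 rad) or (x of lever_a in the frame of tray_b between -0.02 and 0.02 m and y of lever_a in the frame of tray_b between -0.03 and 0 m and z of lever_a in the frame of tray_b between -0.001 and 0.008 m and angle between lever_a's own z axis and vertical below 0.12 rad) or (x of lever_a in the frame of tray_c between -0.02 and 0.02 m and y of lever_a in the frame of tray_c between -0.03 and 0 m and z of lever_a in the frame of tray_c between -0.001 and 0.008 m and angle between lever_a's own z axis and vertical below 0.12 rad)) and ((x of lever_b in the frame of tray_a between -0.02 and 0.02 m and y of lever_b in the frame of tray_a between -0.03 and 0 m and z of lever_b in the frame of tray_a between -0.001 and 0.008 m and angle between lever_b's own z axis and vertical below 0.12 rad) or (x of lever_b in the frame of tray_b between -0.02 and 0.02 m and y of lever_b in the frame of tray_b between -0.03 and 0 m and z of lever_b in the frame of tray_b between -0.001 and 0.008 m and angle between lever_b's own z axis and vertical below 0.12 rad) or (x of lever_b in the frame of tray_c between -0.02 and 0.02 m and y of lever_b in the frame of tray_c between -0.03 and 0 m and z of lever_b in the frame of tray_c between -0.001 and 0.008 m and angle between lever_b's own z axis and vertical below 0.12 rad)) and linear speed of each of tray_a, tray_b, tray_c, lever_a, lever_b below 0.02 m/s); the robot touches nothing.
It fails at once if a tray or casting is thrown off the benches (height (world z) of any of tray_a, tray_b, tray_c, lever_a, lever_b below -0.1 m).
Of tray_a, tray_b, tray_c only 2 to 3 are there at a start; the rules pass over those that are not, and their reading is None.
At some moment in a run one of tray_a, tray_b, tray_c, lever_a, lever_b may be knocked a few centimetres aside while the robot is not near it.
It also fails if it takes over 208 s, if anything falls off the work surface, if the arm or the gripper's body presses on something with over 40 N, if the wrist force passes 120 N, or if a joint passes its speed limit or range.

### The arm

A 6-joint arm with a two-finger parallel gripper is mounted at the origin on a cart in front of the work surface, level with it; the furniture and walls round the work are solid. World frame = base frame: x ahead of the robot, y to its left, z up, the work surface at z = 0. Lengths are in m, angles in rad, forces in N, time in s.
With the tool pointing down it reaches from about 0.35 to 0.975 m from the base axis. Payload 4.9 kg.
Tool frame: the origin (TCP) lies midway between the tips of the shut fingers; the grasp point (between the pads) lies 19 mm behind it (ctrl.tcp_to_grasp is the distance from the TCP to the grasp point, in m); z points along the fingers, y is the line along which they close (so a half turn about z gives the same grasp; the last joint's range is limited). The gripper opens to 85 mm and grips with 20 to 120 N. Pads are 22 mm wide; open, the fingers measure 114 mm over their backs; the gripper's body (76 mm by 85 mm) begins 54 mm behind the grasp point. The pads swing forward as they close: fully open they stand 13 mm farther back than shut.
Start: joints at [1.225, 0.053, 1.613, -0, 1.476, -0.119], TCP at [0.141, 0.609, 0.231] pointing down, gripper open.
Joint ranges: [-3.01, 3.01], [-1.01, 2.22], [0.06, 2.58], [-1.02, 4.17], [0.09, 2.62], [-3.14, 3.14]. Speed limits (rad/s): [2.57, 2.57, 3.14, 3.14, 3.14, 3.14].

### API

Orientations are given as a rotation vector (axis times angle).
In Python, from station import ctrl gives the robot as it stands.
- The arm moves only by the shell command python3 jog.py 'ROWS' [FORCE]. ROWS is a JSON list of rows, 1 to 20 of them, each written [opening, [dx, dy, dz], [rx, ry, rz]]: the finger opening in m, then dx, dy, dz in units of 20 mm, then a rotation vector rx, ry, rz in rad; each row is the pose to reach, as a shift and turn from the pose commanded when the command began, along the tool's axes at that moment; what a row does not reach only later rows make up. A row lasts 1/12 s, in which the tool goes at most 0.0417 m and 0.125 rad, less where a joint would pass 70% of its speed; a pose out of reach is approached as far as the arm can. The fingers move at their own pace and stop on an object; FORCE is the grip in N (left out, the last holds). Time passes only in rows, so rows that do not move let the fingers close. It prints the time, the measured TCP pose, the force, the opening and the grip force at its end. Input that does not fit is refused with a message, and nothing moves.
- ctrl.get_obs(): the state, without advancing time (a new reading comes with each control period).
- ctrl.get_image(name): name is "scene" or "top" or "wrist"; returns the picture (384x512x3 uint8, red, green, blue); there is no depth.
- ctrl.camera_params(name): a dict with "fx", "fy", "cx", "cy" (pixels), "T" (4x4, takes a point from camera to world coordinates); the wrist camera has in their place "tool_from_camera" (4x4, takes a point from camera to tool coordinates, whose origin is the TCP and whose axes are the flange's). Camera axes: x right, y down, z forward; pixel columns grow to the right and rows downward; lengths in m; the calibration is good to about 2 mm. A picture is of the moment at which its call begins: read the wrist's pose just before it. camera_params takes no time and is no camera call.
- ctrl.finish_job(): hands the job in; it is judged then, once.
The state is a dict: "t": time; "q": joint angles; "dq": joint speeds; "effort": joint torques, N m; "tool_pos": TCP position; "tool_rot": TCP orientation; "contact_force": force on the tool from outside, world axes, zero at the start; "wrist_torque": the same for the moment, N m; "opening": finger opening in m; "grip_force": force on a finger pad.
Only numpy, scipy, OpenCV 4.12 (cv2) and the standard library are available. Lean on these libraries where they do the work, as an engineer would, in place of code of your own. Each camera call takes 0.05 s, during which the arm holds its last target. There are 200 camera calls.

## Working session

There is one attempt and no reset: what is moved stays moved. The work goes in short steps, Python scripts to look and compute and a shell command to move; the robot and the scene stay as the last step left them, time stands still between calls to the robot, and variables do not carry over. Pictures are saved under pics/ and viewed, at most 14 in all, crops included, and the job is handed in when it is done.

```bash
ls; mkdir -p pics
python3 - <<'E'
from station import ctrl
import cv2,numpy as np
o=ctrl.get_obs(); print(o)
for n in("top","scene","wrist"):
    p=ctrl.camera_params(n); print(n,{k:np.round(v,4).tolist() for k,v in p.items()})
    cv2.imwrite(f"pics/{n}0.png",ctrl.get_image(n)[:,:,::-1])
E
```

```text
jog.py
pics
station.py
{'t': 0.0, 'q': array([ 1.22498193e+00,  5.33482266e-02,  1.61428832e+00, -1.12180241e-05,
        1.47598867e+00, -1.19006649e-01]), 'dq': array([ 0.00029781, -0.00115963,  0.00122013,  0.00045501,  0.00029792,
        0.00031146]), 'effort': array([ 9.83674181e-04, -3.93699217e+01, -3.70167661e+01, -2.14666863e-05,
        7.20098469e-03, -2.41951687e-05]), 'tool_pos': array([0.14033843, 0.60840637, 0.23007176]), 'tool_rot': array([-3.55452039e-01, -3.12095748e+00,  3.11048286e-03]), 'contact_force': array([-0.27583726,  0.6851192 , -0.24692399]), 'wrist_torque': array([0.02080759, 0.01605238, 0.00903759]), 'grip_force': 0.0, 'opening': 0.08553019725787214}
top {'fx': 360.5121, 'fy': 360.5121, 'cx': 256.5877, 'cy': 183.6716, 'T': [[0.0045, -0.9767, 0.2147, 0.289], [-1.0, -0.0034, 0.0054, 0.2649], [-0.0045, -0.2147, -0.9767, 0.9272], [0.0, 0.0, 0.0, 1.0]]}
scene {'fx': 406.803, 'fy': 406.803, 'cx': 261.6767, 'cy': 196.0658, 'T': [[0.522, -0.5371, 0.6626, -0.1007], [-0.8527, -0.3451, 0.3921, -0.0731], [0.0181, -0.7697, -0.6381, 0.6224], [0.0, 0.0, 0.0, 1.0]]}
wrist {'fx': 342.9832, 'fy': 342.9832, 'cx': 255.3549, 'cy': 196.2912, 'tool_from_camera': [[0.0005, -0.9451, -0.3269, 0.0858], [1.0, 0.0004, 0.0004, -0.0008], [-0.0003, -0.3269, 0.9451, -0.142], [0.0, 0.0, 0.0, 1.0]]}
```
Run:
```python
import cv2
i=cv2.imread("pics/top0.png"); cv2.imwrite("pics/top0b.png",cv2.resize(i,(800,600),interpolation=cv2.INTER_CUBIC))
```

View pics/top0b.png

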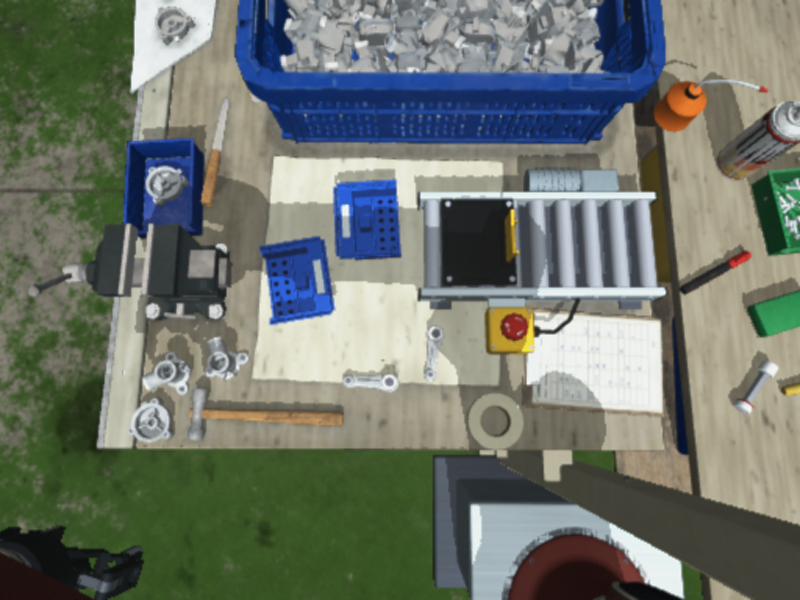

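The view shows two trays: one at about (367,218) with its label to the left, and one at (298,280) with its label to the right. The levers are at (370,381) and (433,352), the carrier at (478,242) with the pusher on the right, and the stop at (513,325). I'll enlarge it to measure.

```bash
cat > h.py <<'E'
from station import ctrl
import cv2,numpy as np
from scipy.spatial.transform import Rotation as R
def pix(n,u,v,z,T=None):
    p=ctrl.camera_params(n)
    if T is None: T=p["T"] if n!="wrist" else np.load("pics/wT.npy")
    d=T[:3,:3]@[(u-p["cx"])/p["fx"],(v-p["cy"])/p["fy"],1]
    return np.round(T[:3,3]+d*(z-T[2,3])/d[2],4)
def toolT():
    o=ctrl.get_obs(); T=np.eye(4); T[:3,:3]=R.from_rotvec(o["tool_rot"]).as_matrix(); T[:3,3]=o["tool_pos"]; return T
def snap(n,f,crop=None,s=1):
    if n=="wrist": np.save("pics/wT.npy",toolT()@ctrl.camera_params("wrist")["tool_from_camera"])
    i=ctrl.get_image(n)[:,:,::-1]; cv2.imwrite(f"pics/{f}_raw.png",i)
    if crop: x,y,w,h=crop; i=i[y:y+h,x:x+w]
    cv2.imwrite(f"pics/{f}.png",cv2.resize(i,None,fx=s,fy=s,interpolation=cv2.INTER_CUBIC))
def go(p,yaw):
    """shift and turn in tool axes to reach TCP p, tool down, tool-y axis at world yaw (mod pi)"""
    T=toolT(); y0=np.arctan2(T[1,1],T[0,1]); best=(yaw-y0+np.pi/2)%np.pi-np.pi/2; yw=y0+best
    Y=[np.cos(yw),np.sin(yw),0]; Z=[0,0,-1]; M=np.c_[np.cross(Y,Z),Y,Z]
    print("shift",np.round(T[:3,:3].T@(np.array(p)-T[:3,3]),4),"rv",np.round(R.from_matrix(T[:3,:3].T@M).as_rotvec(),3),"turn",round(best,3))
E
python3 - <<'E'
from h import *
i=cv2.imread("pics/top0.png")[100:260,150:430]
cv2.imwrite("pics/top0c.png",cv2.resize(i,None,fx=2.85,fy=2.85,interpolation=cv2.INTER_CUBIC))
print("stop",pix("top",328.5,208,.096)); 
for u,v in((235,139),(191,179)): print("tray",pix("top",u,v,.02))
for u,v in((237,244),(277,225)): print("lev",pix("top",u,v,.01))
go([.4,.1,.2],np.pi/2)
E
```

```text
stop [0.4144 0.1021 0.096 ]
tray [0.6094 0.3277 0.02  ]
tray [0.5002 0.4396 0.02  ]
lev [0.3352 0.3185 0.01  ]
lev [0.3833 0.2177 0.01  ]
shift [-0.3673 -0.4371  0.031 ] rv [-0.002 -0.    -0.227] turn 0.227
```

View pics/top0c.png

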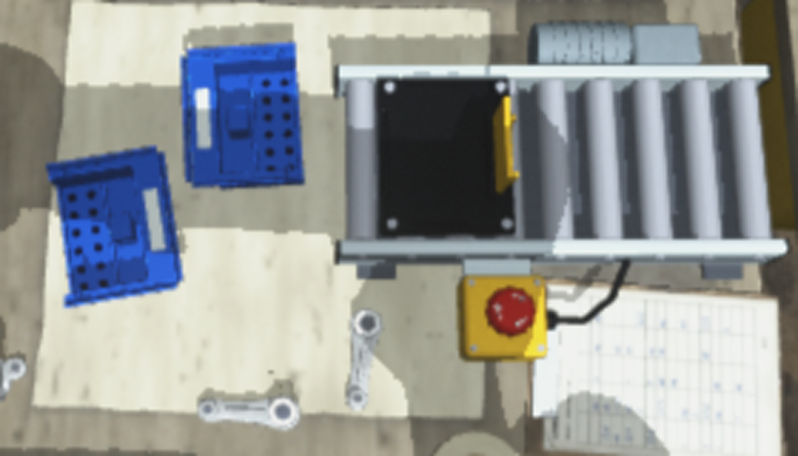

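Head centre reads at about (329,209) native, giving (0.413,0.101). I'll move above the stop with the fingers closing.

The manual's scale: shifts go in units of 20 mm. Converting my numbers, -0.437 m is -21.85, -0.37 m is -18.5.

```bash
r='0'; python3 jog.py '[[0,[-18.5,-21.85,1.5],[0,0,-0.227]],[0,[-18.5,-21.85,1.5],[0,0,-0.227]],[0,[-18.5,-21.85,1.5],[0,0,-0.227]],[0,[-18.5,-21.85,1.5],[0,0,-0.227]],[0,[-18.5,-21.85,1.5],[0,0,-0.227]],[0,[-18.5,-21.85,1.5],[0,0,-0.227]],[0,[-18.5,-21.85,1.5],[0,0,-0.227]],[0,[-18.5,-21.85,1.5],[0,0,-0.227]],[0,[-18.5,-21.85,1.5],[0,0,-0.227]],[0,[-18.5,-21.85,1.5],[0,0,-0.227]],[0,[-18.5,-21.85,1.5],[0,0,-0.227]],[0,[-18.5,-21.85,1.5],[0,0,-0.227]],[0,[-18.5,-21.85,1.5],[0,0,-0.227]],[0,[-18.5,-21.85,1.5],[0,0,-0.227]],[0,[-18.5,-21.85,1.5],[0,0,-0.227]],[0,[-18.5,-21.85,1.5],[0,0,-0.227]],[0,[-18.5,-21.85,1.5],[0,0,-0.227]],[0,[-18.5,-21.85,1.5],[0,0,-0.227]]]' 30
python3 - <<'E'
from h import *
snap("wrist","w1",None,1.5)
i=cv2.imread("pics/w1_raw.png"); h=cv2.cvtColor(i,cv2.COLOR_BGR2HSV)
m=((h[...,0]<8)|(h[...,0]>172))&(h[...,1]>140)&(h[...,2]>60)
n,l,s,c=cv2.connectedComponentsWithStats(m.astype(np.uint8)); k=1+s[1:,4].argmax(); print(s[k],c[k],pix("wrist",*c[k],.09))
E
```

```text
t: 1.65
tool_pos: [0.4023, 0.1008, 0.2012]
tool_rot: [0.003, -3.141, -0.0]
contact_force: [-0.2, -0.5, -0.3]
opening: -0.0002
grip_force: 0.0
[ 226  180   51   50 1717] [251.19685498 203.83808969] [0.4102 0.0972 0.09  ]
```

View pics/w1.png

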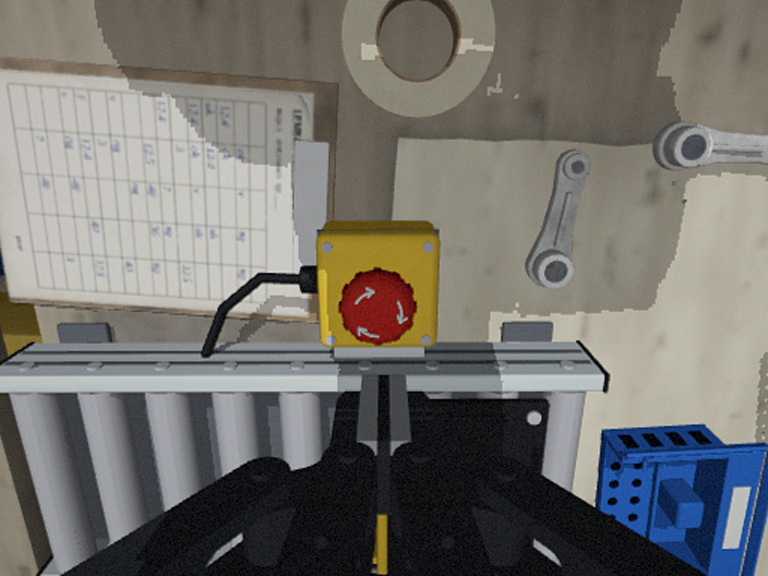

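Head centre at (378,306) in the enlarged picture gives (0.410,0.097). The conveyor lies square to the world axes. Pressing now.

```bash
python3 jog.py '[[0,[-0.4,-0.2,2],[0,0,0]],[0,[-0.4,-0.2,3.75],[0,0,0]],[0,[-0.4,-0.2,4.75],[0,0,0]],[0,[-0.4,-0.2,5.1],[0,0,0]],[0,[-0.4,-0.2,5.3],[0,0,0]],[0,[-0.4,-0.2,5.5],[0,0,0]],[0,[-0.4,-0.2,5.6],[0,0,0]],[0,[-0.4,-0.2,5.65],[0,0,0]],[0,[-0.4,-0.2,5.65],[0,0,0]],[0,[-0.4,-0.2,5.65],[0,0,0]]]'
```

```text
t: 2.53
tool_pos: [0.412, 0.0963, 0.0897]
tool_rot: [-0.0, 3.138, 0.001]
contact_force: [-0.3, 2.0, 3.6]
opening: -0.0003
grip_force: 1.8
```

In the tool's units: 0.003 m is 0.15, 0.002 m is 0.1.

```bash
python3 jog.py '[[0,[0,0,0.05],[0,0,0]],[0,[0,0,0.1],[0,0,0]],[0,[0,0,0.15],[0,0,0]],[0,[0,0,0.15],[0,0,0]],[0,[0,0,0.15],[0,0,0]]]'
```

```text
t: 2.95
tool_pos: [0.4123, 0.0962, 0.0885]
tool_rot: [-0.0, 3.139, 0.001]
contact_force: [-6.0, 2.2, 17.1]
opening: 0.0002
grip_force: 8.4
```

Bottomed out at 17 N and locked. I'll raise and look over the levers and trays.

In the tool's units: -0.2 m is -10, 0.18 m is 9.

```bash
python3 jog.py '[[0,[0,0,-2],[0,0,0]],[0.08,[-1.5,9,-10],[0,0,0]],[0.08,[-1.5,9,-10],[0,0,0]],[0.08,[-1.5,9,-10],[0,0,0]],[0.08,[-1.5,9,-10],[0,0,0]],[0.08,[-1.5,9,-10],[0,0,0]],[0.08,[-1.5,9,-10],[0,0,0]],[0.08,[-1.5,9,-10],[0,0,0]],[0.08,[-1.5,9,-10],[0,0,0]]]'
python3 - <<'E'
from h import *
snap("wrist","w2",None,1.5)
E
```

```text
t: 3.7
tool_pos: [0.4415, 0.2768, 0.2864]
tool_rot: [-0.003, 3.139, 0.0]
contact_force: [-0.3, -0.1, -0.7]
opening: 0.08
grip_force: 0.0
```

View pics/w2.png

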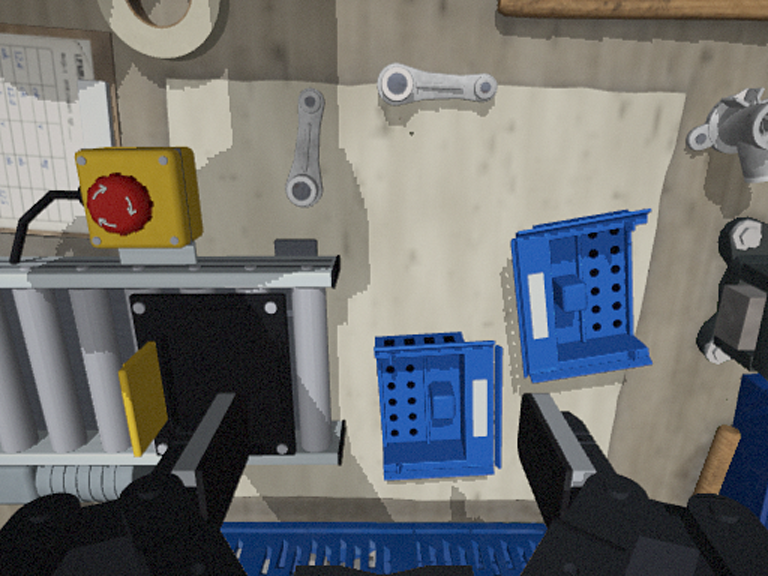

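Levers: boss (396,83) with small end (485,87), and boss (301,190) with small end (312,100). Trays have their blocks at about (570,293) and (441,402). I'll enlarge the trays.

Run:
```python
from h import *
i=cv2.imread("pics/w2_raw.png")[132:328,244:440]
cv2.imwrite("pics/w2c.png",cv2.resize(i,None,fx=3,fy=3,interpolation=cv2.INTER_CUBIC))
for n,b,s in(("A",(396,83),(485,87)),("B",(301,190),(312,100))):
    p=pix("wrist",b[0]/1.5,b[1]/1.5,.02);q=pix("wrist",s[0]/1.5,s[1]/1.5,.013);d=(p-q)[:2];print(n,p,q,np.hypot(*d),np.arctan2(d[1],d[0]))
```

```text
A [0.333  0.2857 0.02  ] [0.3352 0.3526 0.013 ] 0.06693616361877937 -1.6036693832247038
B [0.4109 0.212  0.02  ] [0.3446 0.2226 0.013 ] 0.06714201367251355 -0.15853760820729845
```

View pics/w2c.png

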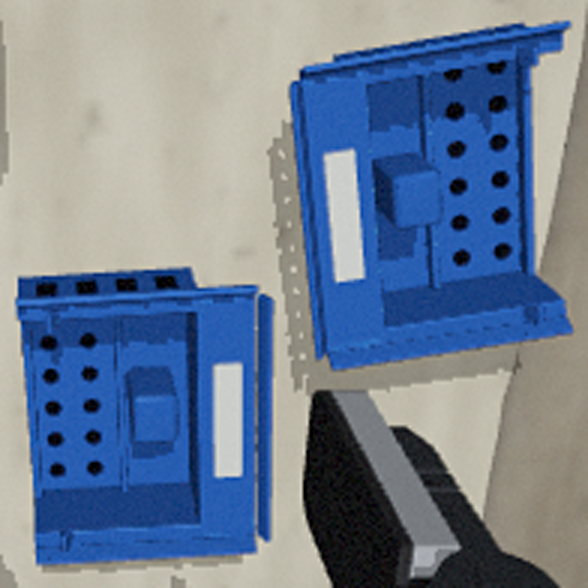

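Run:
```python
from h import *
f=lambda L,z:np.array([pix("wrist",244+u/3,132+v/3,z)[:2] for u,v in L])
for n,b,l,step in(("R",[(393,171),(434,164),(441,219),(402,227)],[(323,153),(354,149),(363,278),(335,283)],-1),("L",[(132,393),(176,390),(177,440),(133,443)],[(214,364),(240,362),(241,477),(215,478)],1)):
    B=f(b,.033);L=f(l,.036);c=B.mean(0);lc=L.mean(0)
    ax=(L[2]-L[1]+L[3]-L[0]); a=np.arctan2(ax[1],ax[0]) # long axis
    y=np.array([-np.sin(a),np.cos(a)])*step
    print(n,"block",c,"label",lc,"dist",np.hypot(*(lc-c)),"long axis yaw",a,"bl-dir",np.arctan2(*(lc-c)[::-1]),"sizes",np.linalg.norm(B[1]-B[0]),np.linalg.norm(B[2]-B[1]),np.linalg.norm(ax)/2,"orig",c-y*.018,lc-y*.05)
# carrier plate screws z~.069
for u,v in((138,308),(271,308),(282,449),(164,449)): print(pix("wrist",u/1.5,v/1.5,.069))
go([.411,.212,.12],np.pi/2-.158)
```

```text
R block [0.4938  0.43275] label [0.5022  0.40275] dist 0.031153811965793116 long axis yaw 0.17578657399016856 bl-dir -1.2977876237081865 sizes 0.01647543626129517 0.024447699278255207 0.05718120320524915 orig [0.49065211 0.45047261] [0.49345587 0.45197946]
L block [0.597275 0.3299  ] label [0.59775  0.361525] dist 0.031628566992514866 long axis yaw 0.07204898352721728 bl-dir 1.5557776932486946 sizes 0.019158809983921245 0.025257276179350772 0.05764956634702467 orig [0.59857076 0.3119467 ] [0.60134933 0.31165472]
[0.4916 0.0937 0.069 ]
[0.4914 0.193  0.069 ]
[0.6159 0.1934 0.069 ]
[0.6161 0.096  0.069 ]
shift [ 0.0297 -0.0635  0.1646] rv [-0.001 -0.     0.159] turn -0.159
```

Sizes and distances check out. The block-to-label distance should be 32 mm and the boss-to-boss distance 66 mm. Seat is at about (0.554,0.144). Now picking lever B by its boss.

```bash
python3 jog.py '[[0.05,[1.5,-3.2,2.5],[0,0,0.12]],[0.05,[1.5,-3.2,4.5],[0,0,0.159]],[0.05,[1.5,-3.2,6.5],[0,0,0.159]],[0.05,[1.5,-3.2,8.5],[0,0,0.159]],[0.05,[1.5,-3.2,10.5],[0,0,0.159]],[0.05,[1.5,-3.2,12],[0,0,0.159]],[0.05,[1.5,-3.2,13],[0,0,0.159]],[0.05,[1.5,-3.2,13.6],[0,0,0.159]],[0.05,[1.5,-3.2,13.9],[0,0,0.159]],[0.05,[1.5,-3.2,13.9],[0,0,0.159]],[0.05,[1.5,-3.2,13.9],[0,0,0.159]]]'
```

```text
t: 4.67
tool_pos: [0.4108, 0.2113, 0.0074]
tool_rot: [-0.251, -3.132, 0.0]
contact_force: [0.4, -0.2, 0.4]
opening: 0.0499
grip_force: 0.0
```

```bash
python3 jog.py '[[0.02,[0,0,0],[0,0,0]],[0.01,[0,0,0],[0,0,0]],[0,[0,0,0],[0,0,0]],[0,[0,0,0],[0,0,0]],[0,[0,0,0],[0,0,0]],[0,[0,0,-0.5],[0,0,0]],[0,[0,0,-2],[0,0,0]],[0,[0,0,-4],[0,0,0]],[0,[0,0,-5],[0,0,0]],[0,[0,0,-5],[0,0,0]]]' 40
python3 - <<'E'
from h import *
go([.631,.298,.107],np.pi/2+.06)
snap("wrist","w3",None,1.5)
E
```

```text
t: 5.5
tool_pos: [0.4146, 0.2134, 0.1142]
tool_rot: [0.248, 3.121, 0.008]
contact_force: [1.3, -0.3, -0.5]
opening: 0.0247
grip_force: 39.1
shift [-0.2002  0.1176  0.01  ] rv [ 0.004  0.011 -0.219] turn 0.218
```

View pics/w3.png

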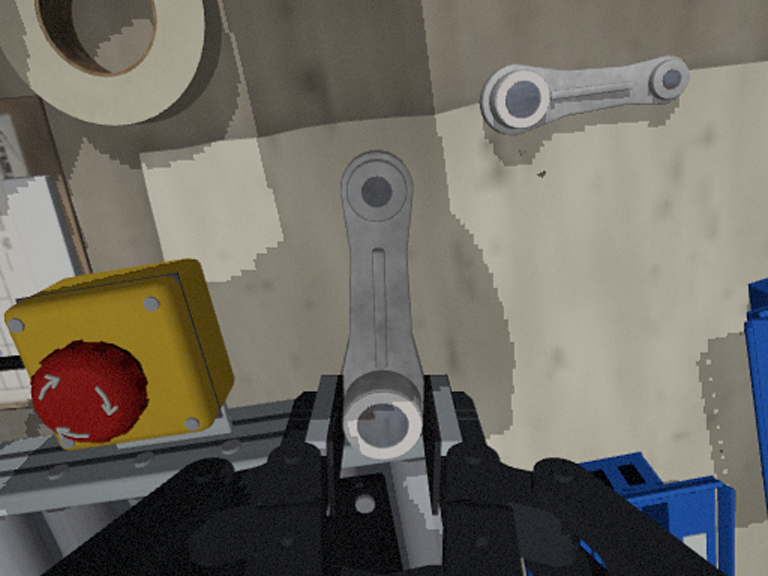

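Lever held square, boss between the pads. I'll hover over the lower tray and recheck its label by code.

In the tool's units: -0.2 m is -10, -0.165 m is -8.25.

```bash
python3 jog.py '[[0,[-1.5,1,-2],[0,0,-0.1]],[0,[-3,1.75,-2.5],[0,0,-0.219]],[0,[-5,2.95,-2.5],[0,0,-0.219]],[0,[-6.5,4,-2.5],[0,0,-0.219]],[0,[-8.25,5,-2.5],[0,0,-0.219]],[0,[-10,5.9,-2.5],[0,0,-0.219]],[0,[-10,5.9,-2.5],[0,0,-0.219]],[0,[-10,5.9,-2.5],[0,0,-0.219]],[0,[-10,5.9,-2.5],[0,0,-0.219]]]'
cat >> h.py <<'E'
def labels(f,z=.036):
    """white label quads that lie in blue; prints centre and long-axis yaw in the world at height z"""
    i=cv2.imread(f"pics/{f}_raw.png"); h=cv2.cvtColor(i,cv2.COLOR_BGR2HSV)
    blue=((h[...,0]>100)&(h[...,0]<125)&(h[...,1]>130)).astype(np.uint8)
    m=((h[...,1]<60)&(h[...,2]>95)).astype(np.uint8)
    n,l,s,c=cv2.connectedComponentsWithStats(m)
    for k in range(1,n):
        if not 60<s[k,4]<8000: continue
        ring=cv2.dilate((l==k).astype(np.uint8),np.ones((7,7)))-(l==k)
        fr=(ring*blue).sum()/ring.sum()
        if fr<.6: continue
        ys,xs=np.where(l==k); P=np.array([pix("wrist",x,y,z)[:2] for x,y in zip(xs,ys)]).astype(np.float32)
        (c0,w,a)=cv2.minAreaRect(P*1000); b=cv2.boxPoints((c0,w,a)); e=[b[1]-b[0],b[2]-b[1]]; e=max(e,key=np.linalg.norm)
        yaw=(np.arctan2(e[1],e[0])+np.pi/2)%np.pi-np.pi/2
        print("label px",c[k].round(),"world",np.round(np.array(c0)/1000,4),"size",np.round(w,1),"yaw",round(yaw,3),"blue",round(fr,2))
E
python3 - <<'E'
from h import *
labels("w2"); snap("wrist","w4",None,1.5); labels("w4"); print(ctrl.get_obs()["tool_pos"])
E
```

```text
t: 6.3
tool_pos: [0.6256, 0.2965, 0.1549]
tool_rot: [0.095, -3.136, 0.002]
contact_force: [0.6, -0.9, -0.2]
opening: 0.0247
grip_force: 39.2
label px [358. 203.] world [0.4226 0.2836] size [31.8  6.8] yaw 0.024 blue 0.88
label px [320. 271.] world [0.4719 0.2521] size [ 6.8 31.8] yaw -0.092 blue 0.95
label px [420.  35.] world [0.5052 0.4035] size [46.2 12.4] yaw 0.18 blue 0.9
label px [341. 159.] world [0.5961 0.3612] size [56.3 12.2] yaw 0.067 blue 0.87
label px [265. 373.] world [0.8115 0.3169] size [18.9  4. ] yaw 0.077 blue 0.73
[0.62547591 0.2965055  0.15607925]
```

View pics/w4.png

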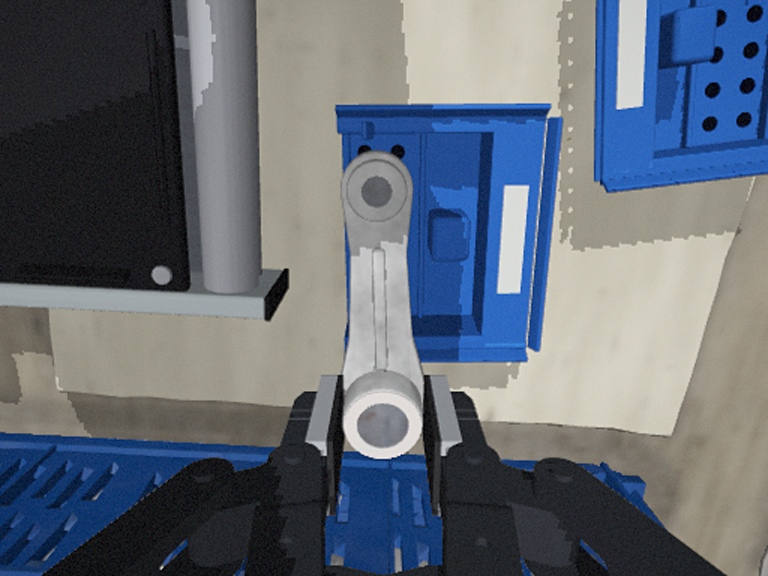

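Tray label (513,240) maps to (0.596,0.361) with yaw 0.067, consistent with before. The lever hangs above the channel.

Run:
```python
from h import *
print(pix("wrist",382/1.5,424/1.5,.1675), pix("wrist",376/1.5,190/1.5,.1605))
go([.6303,.2973,.0105],np.pi/2+.065)
```

```text
[0.6244 0.2959 0.1675] [0.5581 0.2903 0.1605]
shift [-0.0052  0.0006  0.1456] rv [-0.001 -0.002 -0.005] turn 0.005
```

```bash
python3 jog.py '[[0,[-0.3,0.05,2],[0,0,0]],[0,[-0.3,0.05,4],[0,0,0]],[0,[-0.3,0.05,5.5],[0,0,0]],[0,[-0.3,0.05,6.25],[0,0,0]],[0,[-0.3,0.05,6.6],[0,0,0]],[0,[-0.3,0.05,6.85],[0,0,0]],[0,[-0.3,0.05,7.05],[0,0,0]],[0,[-0.3,0.05,7.225],[0,0,0]],[0,[-0.3,0.05,7.225],[0,0,0]],[0,[-0.3,0.05,7.225],[0,0,0]]]'
```

```text
t: 7.18
tool_pos: [0.6338, 0.2985, 0.0143]
tool_rot: [-0.094, 3.138, 0.001]
contact_force: [0.4, -0.4, -0.4]
opening: 0.0246
grip_force: 39.2
```

```bash
python3 jog.py '[[0,[0,0,0],[0,0,0]],[0,[0,0,0],[0,0,0]],[0,[0,0,0],[0,0,0]]]'
```

```text
t: 7.43
tool_pos: [0.6332, 0.2984, 0.0134]
tool_rot: [-0.094, 3.139, 0.0]
contact_force: [-0.3, -0.5, -0.6]
opening: 0.0242
grip_force: 39.2
```

```bash
python3 jog.py '[[0,[0.1,-0.05,0.05],[0,0,0]],[0,[0.1,-0.05,0.1],[0,0,0]],[0,[0.1,-0.05,0.15],[0,0,0]],[0,[0.1,-0.05,0.15],[0,0,0]],[0,[0.1,-0.05,0.15],[0,0,0]]]'
```

```text
t: 7.85
tool_pos: [0.6316, 0.2973, 0.0123]
tool_rot: [-0.095, 3.139, 0.0]
contact_force: [-4.0, -1.4, 8.6]
opening: 0.0246
grip_force: 41.5
```

Contact at floor. Releasing.

In the tool's units: -0.17 m is -8.5, -0.16 m is -8.

```bash
python3 jog.py '[[0.03,[0,0,-0.05],[0,0,0]],[0.035,[0,0,-0.05],[0,0,0]],[0.037,[0,0,-0.05],[0,0,0]],[0.037,[0,0,-0.05],[0,0,0]],[0.037,[0,0,-0.75],[0,0,0]],[0.037,[0,0,-2],[0,0,0]],[0.04,[0,0,-4],[0,0,0]],[0.05,[0,0,-6],[0,0,0]],[0.05,[1.5,0,-8],[0,0,0]],[0.05,[3.5,0,-8.5],[0,0,0]],[0.05,[3.5,0,-8.5],[0,0,0]],[0.05,[3.5,0,-8.5],[0,0,0]]]'
python3 - <<'E'
from h import *
snap("wrist","w5",None,1.5); labels("w5")
E
```

```text
t: 8.85
tool_pos: [0.5599, 0.2933, 0.1821]
tool_rot: [-0.096, 3.138, 0.001]
contact_force: [-0.1, 0.1, -0.4]
opening: 0.0502
grip_force: 0.0
label px [392. 119.] world [0.5007 0.4028] size [56.6 12. ] yaw 0.185 blue 0.86
label px [254. 215.] world [0.5923 0.2919] size [88.  26.9] yaw 0.156 blue 0.7Traceback (most recent call last):
  File "<stdin>", line 2, in <module>
  File "h.py", line 32, in labels
    ys,xs=np.where(l==k); P=np.array([pix("wrist",x,y,z)[:2] for x,y in zip(xs,ys)]).astype(np.float32)
                                      ~~~^^^^^^^^^^^^^^^
  File "h.py", line 5, in pix
    p=ctrl.camera_params(n)
ValueError: time passes only in moves, steps and waits
```

View pics/w5.png

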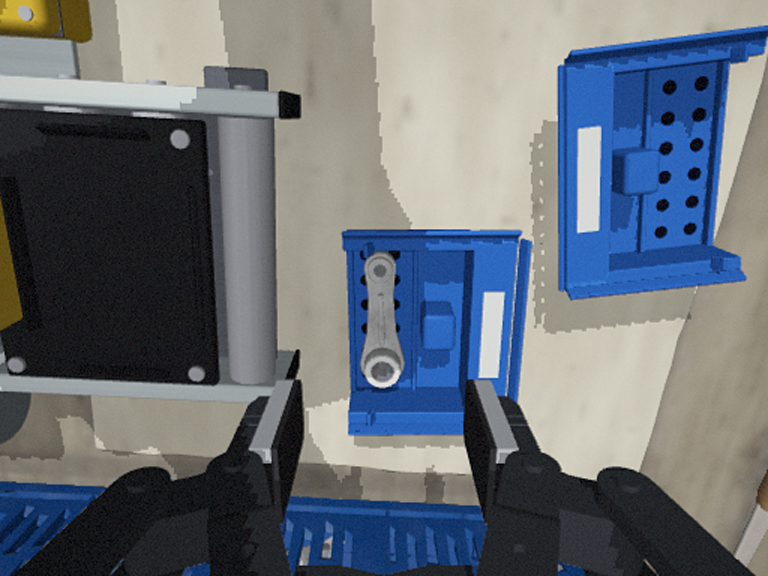

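Lever lies flat in the channel of the lower tray, boss (381,370) and small end (378,267). The right tray's label gives (0.501,0.403) with yaw 0.185. Next, lever A.

Run:
```python
import re
s=open("h.py").read()
s=s.replace('def pix(','import os,pickle\ndef cam(n):\n    f=f"pics/{n}.pkl"\n    if not os.path.exists(f): pickle.dump(ctrl.camera_params(n),open(f,"wb"))\n    return pickle.load(open(f,"rb"))\ndef pix(',1).replace('p=ctrl.camera_params(n)\n    if T','p=cam(n)\n    if T').replace('ctrl.camera_params("wrist")["tool','cam("wrist")["tool')
open("h.py","w").write(s)
from h import *
print(ctrl.get_obs()["q"].round(2)); go([.333,.286,.1],-.03)
```

```text
[ 0.36  0.1   1.64 -0.    1.39 -1.27]
shift [0.2277 0.0068 0.0802] rv [-1.00e-03  1.00e-03 -1.48e+00] turn 1.48
```

In the tool's units: 0.228 m is 11.4, 0.2 m is 10.

```bash
python3 jog.py '[[0.05,[2,0,0],[0,0,-0.12]],[0.05,[4,0,0],[0,0,-0.24]],[0.05,[6,0,0],[0,0,-0.36]],[0.05,[8,0,0],[0,0,-0.48]],[0.05,[10,0.3,0],[0,0,-0.6]],[0.05,[11.4,0.35,1],[0,0,-0.72]],[0.05,[11.4,0.35,2],[0,0,-0.84]],[0.05,[11.4,0.35,3],[0,0,-0.96]],[0.05,[11.4,0.35,4],[0,0,-1.08]],[0.05,[11.4,0.35,4],[0,0,-1.2]],[0.05,[11.4,0.35,4],[0,0,-1.32]],[0.05,[11.4,0.35,4],[0,0,-1.44]],[0.05,[11.4,0.35,4],[0,0,-1.48]],[0.05,[11.4,0.35,4],[0,0,-1.48]],[0.05,[11.4,0.35,4],[0,0,-1.48]],[0.05,[11.4,0.35,4],[0,0,-1.48]]]'
python3 - <<'E'
from h import *
snap("wrist","w6",None,1.5); go([.333,.286,.007],-.03)
g=cv2.imread("pics/w6_raw.png",0); c=cv2.HoughCircles(cv2.medianBlur(g,3),cv2.HOUGH_GRADIENT,1.5,40,param1=120,param2=30,minRadius=6,maxRadius=40)
if c is not None:
  for u,v,r in c[0][:6]: print(u,v,r,pix("wrist",u,v,.02))
E
```

```text
t: 10.23
tool_pos: [0.3332, 0.286, 0.0992]
tool_rot: [2.185, -2.256, -0.0]
contact_force: [0.5, -0.7, -0.2]
opening: 0.0505
grip_force: 0.0
shift [-0.      0.0001  0.0924] rv [ 0.001 -0.001 -0.002] turn 0.002
252.75 209.25 15.9 [0.3333 0.2871 0.02  ]
252.75 284.25 10.35 [0.3353 0.3473 0.02  ]
48.75 92.25 24.3 [0.4566 0.2057 0.02  ]
8.25 116.25 7.35 [0.4854 0.2193 0.02  ]
```

```bash
python3 jog.py '[[0.05,[0,0,2],[0,0,0]],[0.05,[0,0,3.5],[0,0,0]],[0.05,[0,0,4.25],[0,0,0]],[0.05,[0,0,4.6],[0,0,0]],[0.03,[0,0,4.6],[0,0,0]],[0.01,[0,0,4.6],[0,0,0]],[0,[0,0,4.6],[0,0,0]],[0,[0,0,4.6],[0,0,0]],[0,[0,0,4.6],[0,0,0]],[0,[0,0,4.6],[0,0,0]],[0,[0,0,4],[0,0,0]],[0,[0,0,2.5],[0,0,0]],[0,[0,0,0.5],[0,0,0]],[0,[0,0,-1.5],[0,0,0]],[0,[0,0,-3],[0,0,0]],[0,[0,0,-3],[0,0,0]],[0,[0,0,-3],[0,0,0]],[0,[0,0,-3],[0,0,0]]]' 40
python3 - <<'E'
from h import *
import math
y=np.array([.184,-.983]); o=np.array([.4915,.4520])-.016*y; b=o+.03*np.array([math.cos(.185-math.pi),math.sin(.185-math.pi)])
print("boss target",b); go([*b,.16],np.pi/2+.185)
E
```

```text
t: 11.78
tool_pos: [0.3326, 0.2859, 0.1593]
tool_rot: [2.187, -2.255, -0.0]
contact_force: [-0.4, -0.9, -0.4]
opening: 0.0254
grip_force: 39.1
boss target [0.45906791 0.4622096 ]
shift [-0.1801 -0.121  -0.0008] rv [ 0.000e+00 -1.000e-03  1.355e+00] turn -1.355
```

The manual's scale: shifts go in units of 20 mm. Converting my numbers, -0.18 m is -9, -0.15 m is -7.5.

```bash
python3 jog.py '[[0,[-1.5,-1,0],[0,0,0.12]],[0,[-3,-2,0],[0,0,0.24]],[0,[-4.5,-3,0],[0,0,0.36]],[0,[-6,-4,0],[0,0,0.48]],[0,[-7.5,-5,0],[0,0,0.6]],[0,[-9,-6.05,0],[0,0,0.72]],[0,[-9,-6.05,0],[0,0,0.84]],[0,[-9,-6.05,0],[0,0,0.96]],[0,[-9,-6.05,0],[0,0,1.08]],[0,[-9,-6.05,0],[0,0,1.2]],[0,[-9,-6.05,0],[0,0,1.32]],[0,[-9,-6.05,0],[0,0,1.355]],[0,[-9,-6.05,0],[0,0,1.355]],[0,[-9,-6.05,0],[0,0,1.355]],[0,[-9,-6.05,0],[0,0,1.355]],[0,[-9,-6.05,0],[0,0,1.355]]]'
python3 - <<'E'
from h import *
snap("wrist","w7",None,1.5); labels("w7"); go([.459,.4622,.0105],np.pi/2+.185)
E
```

```text
t: 13.12
tool_pos: [0.4591, 0.4621, 0.1589]
tool_rot: [0.291, -3.127, 0.001]
contact_force: [0.2, -0.6, -0.2]
opening: 0.025
grip_force: 39.1
label px [159. 208.] world [0.4931 0.3887] size [91.5  0.9] yaw 0.181 blue 0.85
label px [174. 223.] world [0.5027 0.4027] size [55.9 12.2] yaw 0.18 blue 0.87
label px [118. 299.] world [0.5889 0.3608] size [37.4 11.9] yaw 0.051 blue 0.68
shift [1.000e-04 1.000e-04 1.487e-01] rv [-0.    -0.001  0.001] turn -0.001
```

View pics/w7.png

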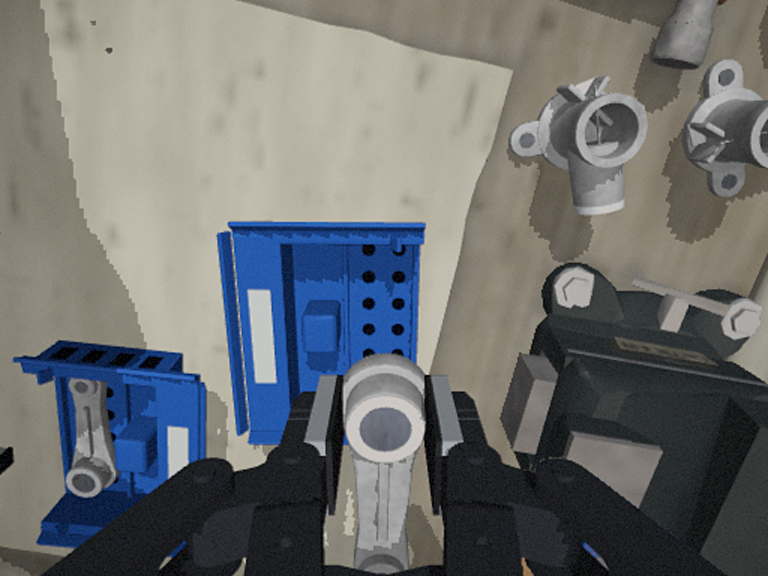

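Run:
```python
from h import *
for z in(.03,.07,.1,.13): print(z,pix("wrist",506/1.5,450/1.5,z),pix("wrist",558/1.5,275/1.5,z))
```

```text
0.03 [0.5539 0.5593 0.03  ] [0.4385 0.5577 0.03  ]
0.07 [0.5275 0.5429 0.07  ] [0.4292 0.5415 0.07  ]
0.1 [0.5078 0.5306 0.1   ] [0.4222 0.5293 0.1   ]
0.13 [0.488  0.5183 0.13  ] [0.4152 0.5172 0.13  ]
```

The vise stays clear of the gripper (y ≥ 0.52). Lowering lever A.

In the tool's units: 0.149 m is 7.45, 0.148 m is 7.4.

```bash
python3 jog.py '[[0,[-0.05,0,2],[0,0,0]],[0,[-0.05,0,4],[0,0,0]],[0,[-0.05,0,5.5],[0,0,0]],[0,[-0.05,0,6.25],[0,0,0]],[0,[-0.05,0,6.65],[0,0,0]],[0,[-0.05,0,6.95],[0,0,0]],[0,[-0.05,0,7.15],[0,0,0]],[0,[-0.05,0,7.3],[0,0,0]],[0,[-0.05,0,7.4],[0,0,0]],[0,[-0.05,0,7.45],[0,0,0]],[0,[-0.05,0,7.45],[0,0,0]],[0,[-0.05,0,7.45],[0,0,0]]]'
```

```text
t: 14.17
tool_pos: [0.4613, 0.4633, 0.0122]
tool_rot: [-0.29, 3.126, 0.002]
contact_force: [0.1, -0.2, 2.1]
opening: 0.0247
grip_force: 40.7
```

```bash
python3 jog.py '[[0.03,[0,0,0],[0,0,0]],[0.035,[0,0,0],[0,0,0]],[0.037,[0,0,0],[0,0,0]],[0.037,[0,0,0],[0,0,0]],[0.037,[0,0,-0.75],[0,0,0]],[0.037,[0,0,-2],[0,0,0]],[0.037,[0,0,-4],[0,0,0]],[0.037,[0,0,-6],[0,0,0]],[0.04,[-1,-1.5,-7.5],[0,0,0]],[0.05,[-2.5,-3,-9],[0,0,0]],[0.05,[-2.5,-4.5,-10],[0,0,0]],[0.05,[-2.5,-5,-10.5],[0,0,0]],[0.05,[-2.5,-5,-10.5],[0,0,0]],[0.05,[-2.5,-5,-10.5],[0,0,0]]]'
python3 - <<'E'
from h import *
snap("wrist","w8",None,1.5); labels("w8"); print(toolT()[:3,3])
E
```

```text
t: 15.33
tool_pos: [0.5283, 0.3732, 0.2223]
tool_rot: [-0.288, 3.127, 0.002]
contact_force: [-0.1, 0.6, -0.1]
opening: 0.0498
grip_force: 0.0
label px [353. 139.] world [0.4874 0.4653] size [83.4 27.4] yaw 0.234 blue 0.65
label px [289. 147.] world [0.5024 0.4037] size [55.7 12.2] yaw 0.179 blue 0.89
label px [172. 218.] world [0.5923 0.3006] size [87.6 26.4] yaw 0.086 blue 0.62
label px [231. 229.] world [0.5977 0.3623] size [56.6 12.1] yaw 0.063 blue 0.91
[0.52726698 0.37356505 0.22041112]
```

View pics/w8.png

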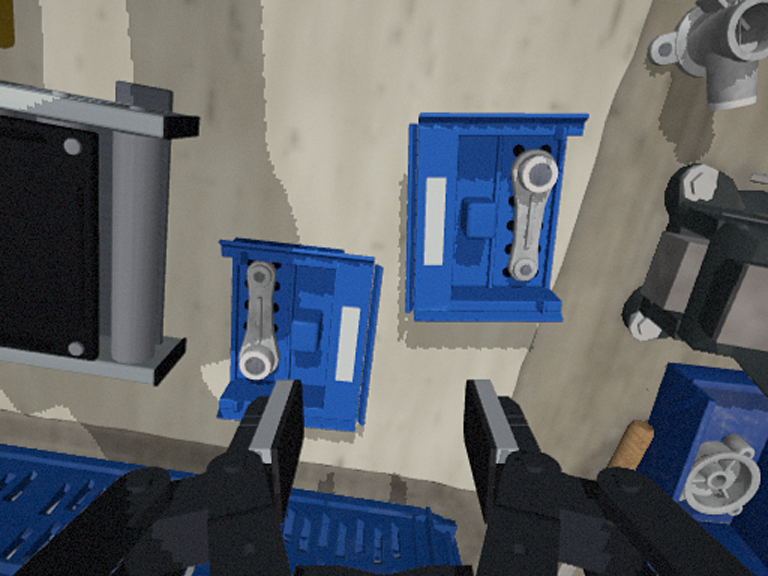

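Both castings lie flat in their channels and the trays haven't moved. Labels are at (435,222) and (347,344). Checking the casting in the right tray and the plate screws, then picking up the lower tray.

Run:
```python
from h import *
print("screws",pix("wrist",73/1.5,146/1.5,.069),pix("wrist",76/1.5,349/1.5,.069))
for nm,lab,yaw,b,s in(("R",(.5020,.4034),.18-np.pi,(538,174),(523,270)),("L",(.597,.3618),.064,(257,362),(261,274))):
    x=np.array([np.cos(yaw),np.sin(yaw)]);y=np.array([-x[1],x[0]]);o=np.array(lab)-.05*y
    for u,v,z in((*b,.023),(*s,.016)):
        d=pix("wrist",u/1.5,v/1.5,z)[:2]-o; print(nm,"tray frame",d@x,d@y)
    print("block",o+.018*y)
go([.5985,.33,.12],.064)
```

```text
screws [0.4914 0.1943 0.069 ] [0.6165 0.1947 0.069 ]
R tray frame 0.0289963136161032 -0.017989659483458195
R tray frame -0.03809443077937778 -0.016351973170322467
block [0.49627105 0.434883  ]
L tray frame 0.028761161160524386 -0.014070629844713908
L tray frame -0.03706269127330843 -0.015463630479674957
block [0.5990466  0.32986551]
shift [-0.0621 -0.056   0.1003] rv [ 1.00e-03 -0.00e+00 -1.45e+00] turn 1.45
```

```bash
python3 jog.py '[[0.045,[-1,-1,0],[0,0,0.12]],[0.045,[-2,-2,1],[0,0,0.24]],[0.045,[-3.1,-2.8,2],[0,0,0.36]],[0.045,[-3.1,-2.8,3],[0,0,0.48]],[0.045,[-3.1,-2.8,4],[0,0,0.6]],[0.045,[-3.1,-2.8,5],[0,0,0.72]],[0.045,[-3.1,-2.8,5],[0,0,0.84]],[0.045,[-3.1,-2.8,5],[0,0,0.96]],[0.045,[-3.1,-2.8,5],[0,0,1.08]],[0.045,[-3.1,-2.8,5],[0,0,1.2]],[0.045,[-3.1,-2.8,5],[0,0,1.32]],[0.045,[-3.1,-2.8,5],[0,0,1.44]],[0.045,[-3.1,-2.8,5],[0,0,1.56]],[0.045,[-3.1,-2.8,5],[0,0,1.68]],[0.045,[-3.1,-2.8,5],[0,0,1.692]],[0.045,[-3.1,-2.8,5],[0,0,1.692]],[0.045,[-3.1,-2.8,5],[0,0,1.692]],[0.045,[-3.1,-2.8,5],[0,0,1.692]]]'
python3 - <<'E'
from h import *
go([.5987,.33,.008],.064); snap("wrist","w9",None,1.5); labels("w9")
E
```

```text
t: 16.88
tool_pos: [0.5986, 0.3302, 0.12]
tool_rot: [-2.146, -2.293, 0.002]
contact_force: [0.3, 0.2, -0.1]
opening: 0.0452
grip_force: 0.0
shift [-0.0002  0.0002  0.112 ] rv [-0.001  0.     0.002] turn -0.002
label px [108.  89.] world [0.5025 0.402 ] size [56.9 12.2] yaw 0.179 blue 0.87
label px [256. 163.] world [0.5985 0.3602] size [56.8 11.9] yaw 0.067 blue 0.85
```

View pics/w9.png

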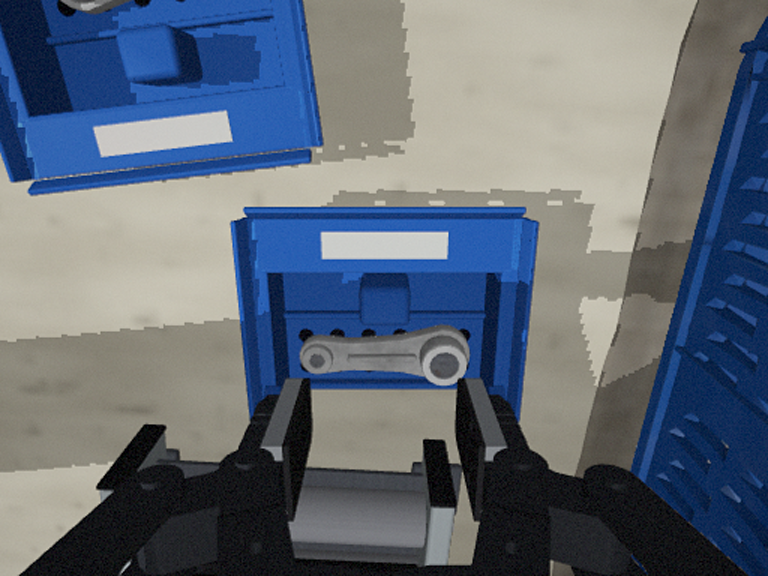

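The label sits centred at (384,245), so the fingers line up with the block. Descending and gripping.

In the tool's units: 0.112 m is 5.6, -0.001 m is -0.05.

```bash
python3 jog.py '[[0.045,[-0.05,0.05,2],[0,0,0]],[0.045,[-0.05,0.05,4],[0,0,0]],[0.045,[-0.05,0.05,5],[0,0,0]],[0.045,[-0.05,0.05,5.4],[0,0,0]],[0.045,[-0.05,0.05,5.6],[0,0,0]],[0.035,[-0.05,0.05,5.6],[0,0,0]],[0.02,[-0.05,0.05,5.6],[0,0,0]],[0.01,[-0.05,0.05,5.6],[0,0,0]],[0,[-0.05,0.05,5.6],[0,0,0]],[0,[-0.05,0.05,5.6],[0,0,0]],[0,[-0.05,0.05,5.6],[0,0,0]]]' 80
python3 - <<'E'
from h import *
go([.554,.162,.2],0)
E
```

```text
t: 17.85
tool_pos: [0.6019, 0.3295, 0.0111]
tool_rot: [2.148, 2.29, 0.005]
contact_force: [0.6, -0.5, 5.5]
opening: 0.0222
grip_force: 79.4
shift [-0.1639 -0.0579 -0.1893] rv [ 0.004 -0.001  0.064] turn -0.064
```

In the tool's units: -0.15 m is -7.5, -0.13 m is -6.5.

```bash
python3 jog.py '[[0,[0,0,-0.25],[0,0,0]],[0,[0,0,-0.75],[0,0,0]],[0,[0,0,-2],[0,0,0]],[0,[0,0,-3.5],[0,0,0]],[0,[0,0,-5],[0,0,0]],[0,[0,0,-6.5],[0,0,0.02]],[0,[0,0,-7.5],[0,0,0.04]],[0,[0,0,-7.5],[0,0,0.064]],[0,[0,0,-7.5],[0,0,0.064]],[0,[0,0,-7.5],[0,0,0.064]],[0,[0,0,-7.5],[0,0,0.064]]]'
python3 - <<'E'
from h import *
o=ctrl.get_obs()["tool_pos"]; snap("wrist","w10",None,1.5); labels("w10",.036+o[2]-.0111); print(o)
go([.554,.162,.2],0)
E
```

```text
t: 18.77
tool_pos: [0.5986, 0.3282, 0.1553]
tool_rot: [-2.22, -2.22, 0.008]
contact_force: [0.4, -0.6, -3.0]
opening: 0.0227
grip_force: 78.7
label px [123.  93.] world [0.5568 0.4083] size [25.5  5.5] yaw 0.177 blue 0.88
label px [256. 231.] world [0.6004 0.3588] size [12.4 57.5] yaw 0.0 blue 0.9
[0.5985853  0.3281748  0.15527145]
shift [-0.1663 -0.045  -0.0441] rv [-0.005  0.002  0.   ] turn -0.0
```

In the tool's units: -0.166 m is -8.3, -0.12 m is -6.

```bash
python3 jog.py '[[0,[-1,-0.25,0],[0,0,0]],[0,[-2.5,-0.75,0],[0,0,0]],[0,[-4.25,-1.25,0],[0,0,0]],[0,[-6,-1.75,0],[0,0,0]],[0,[-7.5,-2.25,0],[0,0,0]],[0,[-8.3,-2.25,0],[0,0,0]],[0,[-8.3,-2.25,0.5],[0,0,0]],[0,[-8.3,-2.25,1],[0,0,0]],[0,[-8.3,-2.25,1.5],[0,0,0]],[0,[-8.3,-2.25,1.5],[0,0,0]],[0,[-8.3,-2.25,1.5],[0,0,0]]]'
python3 - <<'E'
from h import *
o=ctrl.get_obs()["tool_pos"]; snap("wrist","w11",None,1.5); labels("w11",.036+o[2]-.0111)
go([.5535,.1625,.08],0)
ctrl_i=ctrl.get_image("scene")[:,:,::-1]; cv2.imwrite("pics/s1.png",cv2.resize(ctrl_i[60:300,60:380],None,fx=2.5,fy=2.5,interpolation=cv2.INTER_CUBIC))
E
```

```text
t: 19.73
tool_pos: [0.5541, 0.1637, 0.1266]
tool_rot: [-2.218, -2.221, 0.005]
contact_force: [-0.8, -0.5, -2.1]
opening: 0.0229
grip_force: 78.9
label px [256. 231.] world [0.5559 0.1942] size [57.5 12.4] yaw 0.003 blue 0.91
shift [-0.0012 -0.0013  0.0477] rv [-0.002  0.     0.001] turn -0.001
```

View pics/w11.png

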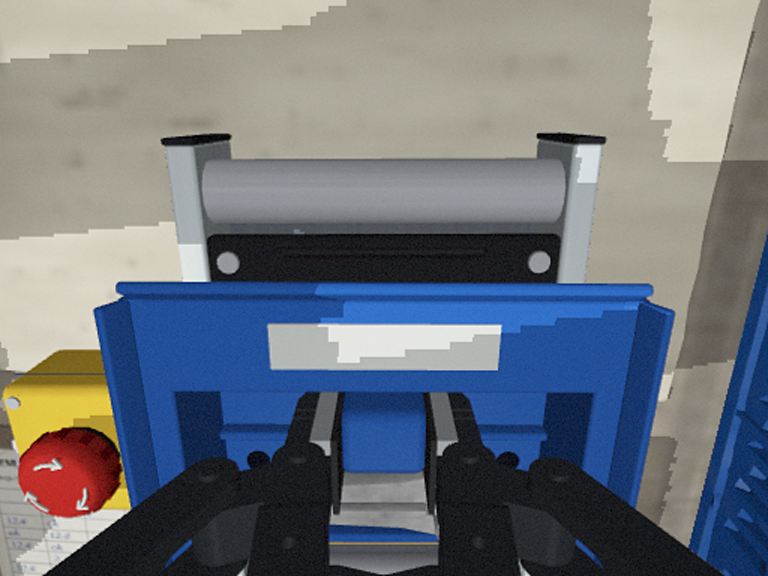

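Tray and plate line up in x: screws midpoint at column 383.5, label midpoint at 384.5. Checking y from the screws and the lip.

Run:
```python
from h import *
for u,v,z in((228,262,.069),(539,262,.069),(380,249,.076),(380,256,.069),(384,236,.068)): print(pix("wrist",u/1.5,v/1.5,z))
```

```text
[0.4931 0.1931 0.069 ]
[0.6181 0.1934 0.069 ]
[0.5543 0.2004 0.076 ]
[0.5543 0.1957 0.069 ]
[0.5558 0.2037 0.068 ]
```

Run:
```python
from h import *
T=np.eye(4);T[:3,:3]=R.from_rotvec([-.096,3.138,.001]).as_matrix();T[:3,3]=[.5599,.2933,.1821];T=T@cam("wrist")["tool_from_camera"]
for n,u,v,z in(("scr",180,139,.069),("scr",197,374,.069),("scr",16,364,.069)): print(n,pix("wrist",u/1.5,v/1.5,z,T))
i=cv2.imread("pics/w5_raw.png")[60:275,0:200]
i=cv2.convertScaleAbs(i,alpha=2.2,beta=25); i=cv2.resize(i,None,fx=2.7,fy=2.7,interpolation=cv2.INTER_CUBIC)
j=cv2.imread("pics/top0.png")[120:190,270:340]; j=cv2.resize(cv2.convertScaleAbs(j,alpha=2.2,beta=25),(240,240),interpolation=cv2.INTER_CUBIC)
c=np.zeros((max(i.shape[0],240),i.shape[1]+240,3),np.uint8); c[:i.shape[0],:i.shape[1]]=i; c[:240,i.shape[1]:]=j
cv2.imwrite("pics/cmp.png",c); print(c.shape)
```

```text
scr [0.4914 0.1942 0.069 ]
scr [0.6165 0.1951 0.069 ]
scr [0.6164 0.0961 0.069 ]
(580, 780, 3)
```

View pics/cmp.png

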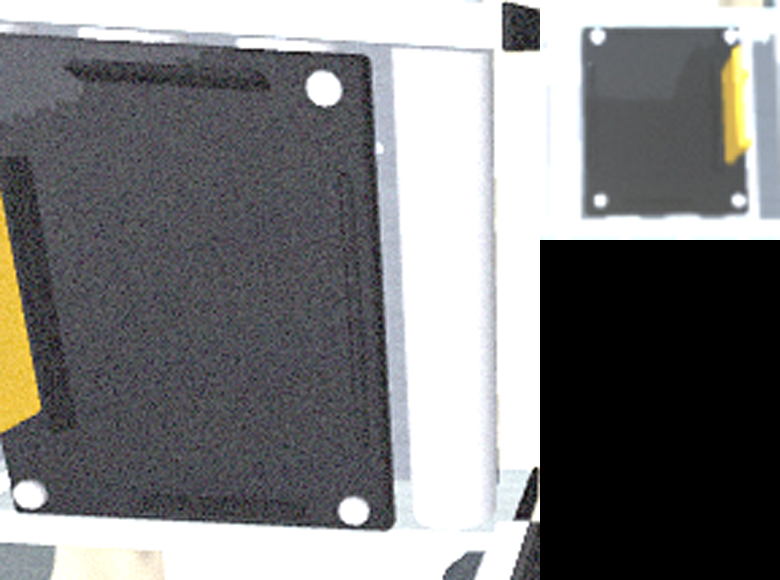

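Run:
```python
from h import *
T=np.eye(4);T[:3,:3]=R.from_rotvec([-.096,3.138,.001]).as_matrix();T[:3,3]=[.5599,.2933,.1821];T=T@cam("wrist")["tool_from_camera"]
for n,u,v,z in(("left base",52,292,.069),("right in",347,300,.069),("right in top",347,300,.076),("right out",362,300,.069),("right out top",362,300,.076),("top base",170,85,.069),("top hi",168,64,.076),("bot in",222,493,.069),("bot out",222,516,.076),("plateR",388,300,.066)): print(n,pix("wrist",u/2.7,60+v/2.7,z,T))
for u,z in((150+498/2.85,.069),(150+514/2.85,.119)): print("pusher",pix("top",u,100+145/2.85,z))
```

```text
left base [0.5518 0.1136 0.069 ]
right in [0.549  0.1968 0.069 ]
right in top [0.547  0.1994 0.076 ]
right out [0.5488 0.2011 0.069 ]
right out top [0.5467 0.2035 0.076 ]
top base [0.4931 0.1538 0.069 ]
top hi [0.4875 0.1577 0.076 ]
bot in [0.6127 0.155  0.069 ]
bot out [0.6166 0.1579 0.076 ]
plateR [0.5492 0.2075 0.066 ]
pusher [0.5617 0.1007 0.069 ]
pusher [0.5458 0.0971 0.119 ]
```

The lips show the seat is offset on the plate. Inner edges are at y 0.1136 and 0.1968 (83 mm apart) and x 0.493 and 0.613 (120 mm apart), so the seat centre is about (0.5533,0.155). I'll shift 10.5 mm in y and lower.

In the tool's units: 0.0105 m is 0.525, -0.001 m is -0.05.

```bash
python3 jog.py '[[0,[0.525,-0.05,0],[0,0,0]],[0,[0.525,-0.05,0.5],[0,0,0]],[0,[0.525,-0.05,1],[0,0,0]],[0,[0.525,-0.05,1.4],[0,0,0]],[0,[0.525,-0.05,1.65],[0,0,0]],[0,[0.525,-0.05,1.85],[0,0,0]],[0,[0.525,-0.05,2],[0,0,0]],[0,[0.525,-0.05,2.1],[0,0,0]],[0,[0.525,-0.05,2.1],[0,0,0]]]'
```

```text
t: 20.58
tool_pos: [0.5542, 0.1733, 0.0864]
tool_rot: [-2.222, -2.221, 0.001]
contact_force: [-0.2, 0.8, -1.4]
opening: 0.0228
grip_force: 78.9
```

```bash
python3 jog.py '[[0,[0,0,0.05],[0,0,0]],[0,[0,0,0.1],[0,0,0]],[0,[0,0,0.15],[0,0,0]],[0,[0,0,0.2],[0,0,0]],[0,[0,0,0.25],[0,0,0]],[0,[0,0,0.3],[0,0,0]],[0,[0,0,0.3],[0,0,0]],[0,[0,0,0.3],[0,0,0]]]'
```

```text
t: 21.25
tool_pos: [0.5543, 0.1734, 0.0807]
tool_rot: [-2.221, -2.221, 0.0]
contact_force: [-0.2, 0.1, -3.2]
opening: 0.0224
grip_force: 78.9
```

In the tool's units: 0.002 m is 0.1, 0.0015 m is 0.075.

```bash
python3 jog.py '[[0,[0,0,0.025],[0,0,0]],[0,[0,0,0.05],[0,0,0]],[0,[0,0,0.075],[0,0,0]],[0,[0,0,0.1],[0,0,0]],[0,[0,0,0.1],[0,0,0]],[0,[0,0,0.1],[0,0,0]]]'
```

```text
t: 21.75
tool_pos: [0.5543, 0.1734, 0.0787]
tool_rot: [-2.221, -2.222, 0.0]
contact_force: [0.1, -0.3, -2.0]
opening: 0.0225
grip_force: 78.9
```

In the tool's units: -0.13 m is -6.5, -0.1 m is -5.

```bash
python3 jog.py '[[0,[0,0,0.04],[0,0,0]],[0,[0,0,0.06],[0,0,0]],[0,[0,0,0.06],[0,0,0]],[0.03,[0,0,0.06],[0,0,0]],[0.04,[0,0,0],[0,0,0]],[0.045,[0,0,0],[0,0,0]],[0.045,[0,0,0],[0,0,0]],[0.045,[0,0,-1.5],[0,0,0]],[0.045,[0,0,-3],[0,0,0]],[0.045,[0,0,-5],[0,0,0]],[0.045,[1,0,-6.5],[0,0,0]],[0.045,[2,0,-6.5],[0,0,0]],[0.045,[2,0,-6.5],[0,0,0]],[0.045,[2,0,-6.5],[0,0,0]]]'
python3 - <<'E'
from h import *
snap("wrist","w12",None,1.5); labels("w12",.105)
i=cv2.imread("pics/w12.png"); j=cv2.imread("pics/s1.png")
s=cv2.resize(ctrl.get_image("scene")[60:300,60:380][:,:,::-1],None,fx=1.0,fy=1.0)
cv2.imwrite("pics/cmp2.png",np.vstack([np.hstack([cv2.resize(i,(480,360)),cv2.resize(s,(320,360))]),]))
print(ctrl.get_obs()["tool_pos"])
E
```

```text
t: 22.92
tool_pos: [0.5543, 0.214, 0.2093]
tool_rot: [2.219, 2.223, 0.001]
contact_force: [0.0, -0.2, -0.7]
opening: 0.0452
grip_force: 0.0
label px [255. 207.] world [0.5561 0.2049] size [11.6 56. ] yaw 0.0 blue 0.97
[0.55365032 0.21292807 0.2074744 ]
```

View pics/cmp2.png

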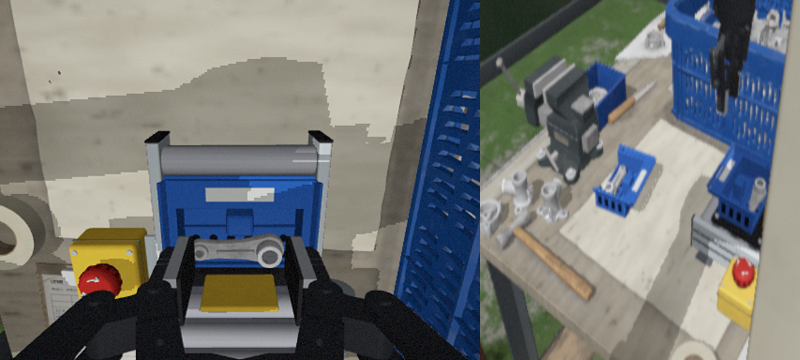

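Tray one is seated square with its casting in it, and the pusher is clear. I've used up the allotted views, so from here I measure by code. Moving over the second tray.

In the tool's units: 0.17 m is 8.5, -0.055 m is -2.75.

```bash
python3 jog.py '[[0.045,[2,-0.5,0],[0,0,-0.06]],[0.045,[4,-1,0],[0,0,-0.12]],[0.045,[6,-1.75,0],[0,0,-0.18]],[0.045,[7.5,-2.5,0],[0,0,-0.18]],[0.045,[8.5,-2.75,0],[0,0,-0.18]],[0.045,[8.5,-2.75,0],[0,0,-0.18]],[0.045,[8.5,-2.75,0],[0,0,-0.18]],[0.045,[8.5,-2.75,0],[0,0,-0.18]]]'
python3 - <<'E'
from h import *
snap("wrist","w13"); labels("w13"); print(ctrl.get_obs()["tool_pos"],ctrl.get_obs()["q"].round(2)); go([.4963,.4349,.12],.18)
E
```

```text
t: 23.68
tool_pos: [0.4994, 0.3822, 0.2077]
tool_rot: [-2.014, -2.411, 0.003]
contact_force: [0.2, 0.1, 0.5]
opening: 0.0448
grip_force: 0.0
label px [260.  75.] world [0.4923 0.4715] size [83.6 27.6] yaw 0.246 blue 0.66
label px [262. 153.] world [0.5039 0.4018] size [56.6 11.4] yaw 0.18 blue 0.86
[0.49965721 0.3819465  0.20797777] [ 0.53  0.08  1.63 -0.    1.44  0.36]
shift [0.0528 0.0062 0.0879] rv [-0.001  0.001 -0.002] turn 0.002
```

In the tool's units: 0.052 m is 2.6, 0.006 m is 0.3.

```bash
python3 jog.py '[[0.045,[1,0.15,1.5],[0,0,0]],[0.045,[2.6,0.3,3],[0,0,0]],[0.045,[2.6,0.3,5],[0,0,0]],[0.045,[2.6,0.3,7],[0,0,0]],[0.045,[2.6,0.3,8.5],[0,0,0]],[0.045,[2.6,0.3,9.5],[0,0,0]],[0.045,[2.6,0.3,9.8],[0,0,0]],[0.045,[2.6,0.3,9.95],[0,0,0]],[0.045,[2.6,0.3,9.95],[0,0,0]],[0.045,[2.6,0.3,9.95],[0,0,0]]]'
```

```text
t: 24.57
tool_pos: [0.4976, 0.4361, 0.0121]
tool_rot: [2.013, 2.41, 0.005]
contact_force: [-0.4, -0.7, 0.1]
opening: 0.0449
grip_force: 0.0
```

In the tool's units: -0.002 m is -0.1, 0.002 m is 0.1.

```bash
python3 jog.py '[[0.045,[-0.1,0,0.1],[0,0,0]],[0.035,[-0.1,0,0.1],[0,0,0]],[0.025,[-0.1,0,0.1],[0,0,0]],[0,[-0.1,0,0.1],[0,0,0]],[0,[-0.1,0,0.1],[0,0,0]],[0,[-0.1,0,0.1],[0,0,0]],[0,[-0.1,0,0.1],[0,0,0]]]' 80
python3 -c "
from h import *
print(toolT()[:3,3])"
python3 jog.py '[[0,[0,0,-0.25],[0,0,0]],[0,[0,0,-0.75],[0,0,0]],[0,[0,0,-2],[0,0,0.02]],[0,[0,0,-3.5],[0,0,0.05]],[0,[0,0,-5],[0,0,0.08]],[0,[0,0,-6.75],[0,0,0.12]],[0,[0,0,-8.5],[0,0,0.16]],[0,[0,0,-9.5],[0,0,0.18]],[0,[0,0,-9.5],[0,0,0.18]],[0,[0,0,-9.5],[0,0,0.18]],[0,[0,0,-9.5],[0,0,0.18]]]'
python3 - <<'E'
from h import *
o=ctrl.get_obs()["tool_pos"]; snap("wrist","w14"); labels("w14",.036+o[2]-.0108); print(o); go([.5543,.1574,.2],0)
E
```

```text
t: 25.15
tool_pos: [0.4971, 0.434, 0.0095]
tool_rot: [2.012, 2.412, 0.002]
contact_force: [-0.7, -1.7, 5.7]
opening: 0.0223
grip_force: 81.5
[0.49706644 0.43398931 0.00945522]
t: 26.07
tool_pos: [0.4951, 0.4329, 0.1951]
tool_rot: [-2.22, -2.221, 0.006]
contact_force: [0.2, 0.0, -3.5]
opening: 0.0228
grip_force: 80.7
[0.49508127 0.43292328 0.1951395 ]
shift [-0.2753  0.0594 -0.0052] rv [-0.005  0.003  0.   ] turn -0.0
```

Tray two is held, gripped at tray y ≈ 17.7 mm. Checking with the top camera that the seated tray hasn't moved.

Run:
```python
import re
s=open("h.py").read().replace('def labels(f,z=.036):','def labels(f,z=.036,cm="wrist",mn=60):').replace('pix("wrist",x,y,z)[:2] for','pix(cm,x,y,z)[:2] for').replace('if not 60<','if not mn<')
open("h.py","w").write(s)
from h import *
snap("top","t2"); labels("t2",.105,"top",20)
```

```text
label px [310. 152.] world [0.5453 0.144 ] size [26.4 84.7] yaw -0.027 blue 0.85
label px [283. 149.] world [0.5536 0.2069] size [ 9.7 52.4] yaw -0.013 blue 0.82
```

In the tool's units: -0.275 m is -13.75, -0.255 m is -12.75.

```bash
python3 jog.py '[[0,[-1,0.25,0],[0,0,0]],[0,[-2.5,0.5,0],[0,0,0]],[0,[-4.25,1,0],[0,0,0]],[0,[-6,1.5,0],[0,0,0]],[0,[-7.75,2,0],[0,0,0]],[0,[-9.5,2.5,0],[0,0,0]],[0,[-11.25,2.95,0],[0,0,0]],[0,[-12.75,2.95,0],[0,0,0]],[0,[-13.75,2.95,0],[0,0,0]],[0,[-13.75,2.95,1],[0,0,0]],[0,[-13.75,2.95,2],[0,0,0]],[0,[-13.75,2.95,3],[0,0,0]],[0,[-13.75,2.95,3],[0,0,0]],[0,[-13.75,2.95,3],[0,0,0]],[0,[-13.75,2.95,3],[0,0,0]]]'
python3 - <<'E'
from h import *
print(ctrl.get_obs()["tool_pos"]);go([.5543,.1578,.115],0)
E
```

```text
t: 27.42
tool_pos: [0.5552, 0.1588, 0.1377]
tool_rot: [-2.221, -2.221, 0.001]
contact_force: [0.5, 0.6, -2.2]
opening: 0.0226
grip_force: 81.0
[0.555246   0.15877132 0.13773253]
shift [-0.001  -0.0009  0.0227] rv [-0.001  0.     0.   ] turn -0.0
```

In the tool's units: -0.001 m is -0.05, 0.02 m is 1.

```bash
python3 jog.py '[[0,[-0.05,-0.05,0.2],[0,0,0]],[0,[-0.05,-0.05,0.4],[0,0,0]],[0,[-0.05,-0.05,0.55],[0,0,0]],[0,[-0.05,-0.05,0.65],[0,0,0]],[0,[-0.05,-0.05,0.75],[0,0,0]],[0,[-0.05,-0.05,0.825],[0,0,0]],[0,[-0.05,-0.05,0.9],[0,0,0]],[0,[-0.05,-0.05,0.95],[0,0,0]],[0,[-0.05,-0.05,1],[0,0,0]],[0,[-0.05,-0.05,1],[0,0,0]]]'
```

```text
t: 28.25
tool_pos: [0.5542, 0.1577, 0.1176]
tool_rot: [-2.221, -2.221, 0.0]
contact_force: [0.2, 0.1, -3.2]
opening: 0.0227
grip_force: 81.0
```

In the tool's units: 0.004 m is 0.2, 0.0035 m is 0.175.

```bash
python3 jog.py '[[0,[0,0,0.05],[0,0,0]],[0,[0,0,0.1],[0,0,0]],[0,[0,0,0.15],[0,0,0]],[0,[0,0,0.175],[0,0,0]],[0,[0,0,0.2],[0,0,0]],[0,[0,0,0.2],[0,0,0]],[0,[0,0,0.2],[0,0,0]]]'
```

```text
t: 28.83
tool_pos: [0.5543, 0.1577, 0.1138]
tool_rot: [-2.221, -2.221, 0.0]
contact_force: [0.5, 0.9, -3.3]
opening: 0.0228
grip_force: 81.0
```

```bash
python3 jog.py '[[0,[0,0,0.025],[0,0,0]],[0,[0,0,0.05],[0,0,0]],[0,[0,0,0.075],[0,0,0]],[0,[0,0,0.1],[0,0,0]],[0,[0,0,0.125],[0,0,0]],[0,[0,0,0.125],[0,0,0]]]'
```

```text
t: 29.33
tool_pos: [0.5544, 0.1577, 0.1115]
tool_rot: [2.221, 2.221, 0.0]
contact_force: [-0.2, -0.6, -2.6]
opening: 0.0227
grip_force: 81.0
```

```bash
python3 jog.py '[[0,[0,0,0.025],[0,0,0]],[0,[0,0,0.05],[0,0,0]],[0,[0,0,0.05],[0,0,0]],[0,[0,0,0.05],[0,0,0]]]'
```

```text
t: 29.67
tool_pos: [0.5546, 0.1577, 0.1115]
tool_rot: [2.221, 2.221, 0.001]
contact_force: [-3.6, -0.7, 4.5]
opening: 0.0228
grip_force: 82.1
```

Firm contact, seated. Releasing and backing off to check.

In the tool's units: -0.13 m is -6.5, -0.1 m is -5.

```bash
python3 jog.py '[[0.03,[0,0,0],[0,0,0]],[0.04,[0,0,0],[0,0,0]],[0.045,[0,0,0],[0,0,0]],[0.045,[0,0,0],[0,0,0]],[0.045,[0,0,-1.5],[0,0,0]],[0.045,[0,0,-3],[0,0,0]],[0.045,[0,0,-5],[0,0,0]],[0.045,[0,0,-6.5],[0,0,0]],[0.045,[-2,0,-6.5],[0,0,0]],[0.045,[-4,0,-6.5],[0,0,0]],[0.045,[-4,0,-6.5],[0,0,0]],[0.045,[-4,0,-6.5],[0,0,0]],[0.045,[-4,0,-6.5],[0,0,0]]]'
python3 - <<'E'
from h import *
print(ctrl.get_obs()["tool_pos"])
snap("wrist","w15"); labels("w15",.141); snap("top","t3"); labels("t3",.141,"top",20)
i=cv2.imread("pics/w15_raw.png"); h=cv2.cvtColor(i,cv2.COLOR_BGR2HSV)
b=((h[...,0]>100)&(h[...,0]<125)&(h[...,1]>130)).astype(np.uint8)
# outer width of the end-wall lips (z .148) on a few rows
for v in range(60,260,25):
    x=np.where(b[v,120:400])[0]+120
    if len(x): print(v,x.min(),x.max(),pix("wrist",x.min(),v,.148)[:2],pix("wrist",x.max(),v,.148)[:2])
E
```

```text
t: 30.75
tool_pos: [0.5542, 0.0778, 0.2399]
tool_rot: [-2.222, -2.22, -0.0]
contact_force: [0.4, -0.2, 0.3]
opening: 0.045
grip_force: 0.0
[0.55416108 0.07779091 0.23987421]
label px [252.  43.] world [0.5557 0.1841] size [81.3 26. ] yaw 0.0 blue 0.72
label px [503. 112.] world [0.7249 0.1403] size [4.3 8.7] yaw -0.161 blue 0.84
label px [256. 133.] world [0.5563 0.1257] size [56.  11.8] yaw 0.0 blue 0.97
label px [495. 146.] world [0.7252 0.1168] size [3.6 8.9] yaw -0.237 blue 0.93
label px [105. 117.] world [0.6227 0.6231] size [61.6 56.9] yaw 0.592 blue 0.82
label px [291. 150.] world [0.5459 0.1899] size [24.9 86.2] yaw -0.021 blue 0.85
label px [319. 144.] world [0.5554 0.127 ] size [ 9.2 53. ] yaw -0.031 blue 0.85
60 154 358 [0.4914 0.1733] [0.6209 0.1732]
85 156 356 [0.4913 0.1582] [0.6211 0.1581]
110 158 354 [0.4911 0.1424] [0.6212 0.1424]
135 161 352 [0.4916 0.1258] [0.6214 0.1258]
160 174 333 [0.4991 0.1085] [0.6098 0.1085]
235 160 160 [0.4841 0.051 ] [0.4841 0.051 ]
```

Stack two is level and square. Its label is within about 1 mm of where it should be, and its apparent size fits the height. Now to the stop, measuring the head by colour.

In the tool's units: -0.143 m is -7.15, 0.019 m is 0.95.

```bash
python3 jog.py '[[0.06,[0,-2,0],[0,0,-0.12]],[0.06,[0.5,-4,0],[0,0,-0.24]],[0.06,[0.95,-6,0],[0,0,-0.36]],[0.06,[0.95,-7.15,0.5],[0,0,-0.48]],[0.06,[0.95,-7.15,1.5],[0,0,-0.6]],[0.06,[0.95,-7.15,2.5],[0,0,-0.72]],[0.06,[0.95,-7.15,2.5],[0,0,-0.8]],[0.06,[0.95,-7.15,2.5],[0,0,-0.8]],[0.06,[0.95,-7.15,2.5],[0,0,-0.8]],[0.06,[0.95,-7.15,2.5],[0,0,-0.8]]]'
python3 - <<'E'
from h import *
snap("wrist","w16")
i=cv2.imread("pics/w16_raw.png"); h=cv2.cvtColor(i,cv2.COLOR_BGR2HSV)
m=((h[...,0]<8)|(h[...,0]>172))&(h[...,1]>140)&(h[...,2]>60)
n,l,s,c=cv2.connectedComponentsWithStats(m.astype(np.uint8)); k=1+s[1:,4].argmax(); x,y,w,hh,_=s[k]
print(s[k],c[k],pix("wrist",x+w/2,y+hh/2,.08)); P=np.argwhere(l==k)[:,::-1].astype(np.float32); cc,r=cv2.minEnclosingCircle(P); print(cc,r,pix("wrist",*cc,.08))
go([.411,.097,.1],.8); print(ctrl.get_obs()["q"].round(2))
E
```

```text
t: 31.68
tool_pos: [0.4118, 0.0972, 0.1911]
tool_rot: [1.182, 2.91, 0.001]
contact_force: [0.4, -1.0, -0.2]
opening: 0.06
grip_force: 0.0
[ 232  168   52   51 1831] [257.6215183  192.81157837] [0.4148 0.0995 0.08  ]
(257.6181640625, 193.4743194580078) 26.2073917388916 [0.4146 0.0993 0.08  ]
shift [ 0.0006 -0.0007  0.0912] rv [ 0.001  0.001 -0.001] turn 0.001
[ 0.06 -0.44  2.11  0.    1.47 -0.74]
```

```bash
python3 jog.py '[[0.06,[0.03,-0.035,2],[0,0,0]],[0.06,[0.03,-0.035,4],[0,0,0]],[0.06,[0.03,-0.035,5],[0,0,0]],[0.06,[0.03,-0.035,5.5],[0,0,0]],[0.06,[0.03,-0.035,5.85],[0,0,0]],[0.06,[0.03,-0.035,5.85],[0,0,0]],[0.06,[0.03,-0.035,5.85],[0,0,0]],[0.06,[0.03,-0.035,5.85],[0,0,0]]]' 25
```

```text
t: 32.4
tool_pos: [0.412, 0.0967, 0.0754]
tool_rot: [1.18, 2.908, 0.003]
contact_force: [-0.5, 0.2, -0.7]
opening: 0.0601
grip_force: 0.0
```

Closing lightly.

```bash
python3 jog.py '[[0.05,[0,0,0],[0,0,0]],[0.042,[0,0,0],[0,0,0]],[0.036,[0,0,0],[0,0,0]],[0.03,[0,0,0],[0,0,0]],[0.03,[0,0,0],[0,0,0]],[0.03,[0,0,0],[0,0,0]]]' 25
```

```text
t: 32.9
tool_pos: [0.4133, 0.0981, 0.0758]
tool_rot: [1.179, 2.906, 0.01]
contact_force: [4.7, 5.6, 1.5]
opening: 0.0387
grip_force: 25.7
```

In the tool's units: 0.001 m is 0.05, -0.006 m is -0.3.

```bash
python3 jog.py '[[0.03,[0,0.05,0],[0,0,0.05]],[0.03,[0,0.05,-0.03],[0,0,0.12]],[0.03,[0,0.05,-0.055],[0,0,0.2]],[0.03,[0,0.05,-0.075],[0,0,0.28]],[0.03,[0,0.05,-0.1],[0,0,0.36]],[0.03,[0,0.05,-0.12],[0,0,0.44]],[0.03,[0,0.05,-0.14],[0,0,0.52]],[0.03,[0,0.05,-0.165],[0,0,0.6]],[0.03,[0,0.05,-0.185],[0,0,0.68]],[0.03,[0,0.05,-0.21],[0,0,0.76]],[0.03,[0,0.05,-0.23],[0,0,0.84]],[0.03,[0,0.05,-0.25],[0,0,0.92]],[0.03,[0,0.05,-0.275],[0,0,1]],[0.03,[0,0.05,-0.295],[0,0,1.06]],[0.03,[0,0.05,-0.3],[0,0,1.08]],[0.03,[0,0.05,-0.3],[0,0,1.08]]]'
python3 -c "
from h import *
print(ctrl.get_obs()['wrist_torque'])"
```

```text
t: 34.23
tool_pos: [0.4142, 0.0985, 0.0815]
tool_rot: [2.509, 1.887, 0.014]
contact_force: [7.1, 3.8, -1.3]
opening: 0.0388
grip_force: 25.6
[ 0.81733621 -1.05438063  0.02750761]
```

```bash
python3 jog.py '[[0.045,[0,0,0],[0,0,0]],[0.055,[0,0,0],[0,0,0]],[0.06,[0,0,0],[0,0,0]],[0.06,[0,0,0],[0,0,0]],[0.06,[0,0,-1.5],[0,0,0]],[0.06,[0,0,-3],[0,0,0]],[0.06,[0,0,-5],[0,0,0]],[0.06,[0,0,-7],[0,0,0]],[0.06,[2,0,-8.5],[0,0,0]],[0.06,[4,0,-8.5],[0,0,0]],[0.06,[6,0,-8.5],[0,0,0]],[0.06,[7.5,0,-8.5],[0,0,0]],[0.06,[7.5,0,-8.5],[0,0,0]],[0.06,[7.5,0,-8.5],[0,0,0]]]'
python3 - <<'E'
from h import *
snap("scene","s3"); snap("top","t4"); labels("t4",.141,"top",20)
def red(i,nm):
    h=cv2.cvtColor(i,cv2.COLOR_BGR2HSV); m=((h[...,0]<8)|(h[...,0]>172))&(h[...,1]>140)&(h[...,2]>60)
    n,l,s,c=cv2.connectedComponentsWithStats(m.astype(np.uint8)); k=1+s[1:,4].argmax(); print(nm,s[k],c[k].round(2))
s1=cv2.imread("pics/s1.png"); d=np.zeros((384,512,3),np.uint8); d[60:300,60:380]=cv2.resize(s1,(320,240),interpolation=cv2.INTER_AREA)
red(cv2.imread("pics/scene0.png"),"up"); red(d,"down"); red(cv2.imread("pics/s3_raw.png"),"now")
red(cv2.imread("pics/top0.png"),"up"); red(cv2.imread("pics/t3_raw.png"),"down"); red(cv2.imread("pics/t4_raw.png"),"now")
print(ctrl.get_obs()["tool_pos"])
E
```

```text
t: 35.4
tool_pos: [0.4522, 0.2425, 0.2486]
tool_rot: [-2.507, -1.893, 0.003]
contact_force: [0.2, -0.7, -0.3]
opening: 0.06
grip_force: 0.0
label px [105. 117.] world [0.6227 0.6231] size [61.6 56.9] yaw 0.592 blue 0.82
up [313 230  22  19 272] [323.07 239.7 ]
down [313 233  21  18 252] [322.9  241.98]
now [313 230  22  20 272] [323.15 239.96]
up [327 343  76  41 861] [358.42 357.97]
down [  401    12   111   372 21042] [462.06 249.4 ]
now [  298   225   156   159 14076] [365.13 318.73]
[0.45215065 0.24096473 0.24878708]
```

The head reads up again: its row is 239.96, against 239.70 when up and 241.98 when down. Final check of the stack with the arm clear.

The manual's scale: shifts go in units of 20 mm. Converting my numbers, 0.2 m is 10, 0.16 m is 8.

```bash
python3 jog.py '[[0.06,[2,0,0],[0,0,0]],[0.06,[4,0,0],[0,0,0]],[0.06,[6,0,0],[0,0,0]],[0.06,[8,0,0],[0,0,0]],[0.06,[10,0,0],[0,0,0]],[0.06,[10,0,0],[0,0,0]],[0.06,[10,0,0],[0,0,0]],[0.06,[10,0,0],[0,0,0]]]'
python3 - <<'E'
from h import *
snap("top","t5"); labels("t5",.141,"top",20)
a=cv2.imread("pics/t3_raw.png")[110:190,260:335].astype(int); b=cv2.imread("pics/t5_raw.png")[110:190,260:335].astype(int)
print("diff",np.abs(a-b).mean(), (np.abs(a-b).max(2)>60).sum(), ctrl.get_obs()["tool_pos"])
E
```

```text
t: 36.17
tool_pos: [0.5079, 0.4323, 0.2491]
tool_rot: [2.511, 1.888, -0.002]
contact_force: [0.3, -0.1, 0.4]
opening: 0.0598
grip_force: 0.0
label px [291. 150.] world [0.5459 0.19  ] size [25.  86.1] yaw -0.017 blue 0.86
label px [319. 144.] world [0.5554 0.127 ] size [ 9.2 53. ] yaw -0.031 blue 0.83
diff 18.429111111111112 687 [0.50798002 0.43206606 0.24968416]
```

```bash
python3 -c "
from station import ctrl
print(ctrl.finish_job())"
```

```text
the job is handed in; nothing more can be done
None
```

I handed the job in at about 36 s: the stop was pressed, both castings were laid in their trays, both trays were stacked half-turned on the carrier, and the red head was turned and released. My last camera check showed the head up and the stack unmoved. No verdict came back, and I judged the head's turn of about 1.08 rad only from the hand's motion and the head rising.

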